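Slide a thin cover plate over the board's edge and lay it in its terminal box

TASK

Cover the open terminal box with the thin aluminium plate lying on the raised board: without lifting it, slide the plate flat along the board, clear of the parts standing there, until most of its tab sticks out over the board's front edge, then take it by the tab and lay it flat in the recess on top of the box, tab out through the notch in the front rim. Do not drop the plate, and leave the terminal block and the green button standing where they are on the board.

Things in the scene. Friction and masses are not known exactly. Their poses are not given: they have to be found in the camera images.
- cover_plate: loose bare aluminium plate, 3 mm thick, about 0.12 kg: a rectangle 90 mm (x) by 100 mm (y) with a tab 50 mm long and 30 mm wide in the middle of its -x side. Origin: centre of the rectangle's underside; z up, the tab points along -x. It lies flat on the smooth board and slides easily: fingertips pressed on it from above with 5 to 15 N drag it along.
- tab_tip (a point): middle of the end of the plate's tab, 95 mm from the plate's origin along -x, at mid thickness
- board: fixed grey raised board, 280 (x) by 380 mm (y), flat top 80 mm above the bench, 16 mm thick, on two beams (set back 40 mm from the front and rear edges) and four feet. Its front edge is the long edge on its -x side, facing the robot; nothing stands close under it. Origin: under its centre at bench height.
- board_front (a point): middle of the board's front edge, at the height of its top
- terminal_box: fixed open grey box, 112 (x) by 122 mm (y), on feet. Round its opening a ledge 76 mm above the bench; on it a rim 6 mm wide, 5 mm high, round a recess 100 (x) by 110 mm (y) centred on the box. The front (-x) rim has a 62 mm wide notch in its middle for the tab. Origin: under its centre at bench height; x points away from the notch. The covered box and the plate share axes.
- recess (a point): centre of the recess at ledge height, 76 mm above the bench; the plate's origin belongs here
- terminal_block: loose black terminal block with brass screws, 48 mm (x) by 141 mm (y) by 39 mm high, standing near one end of the board's front edge. Origin: centre of its underside. Leave it alone.
- green_button: loose black switch with a green push button on top, 40 mm (x) by 32 mm (y) by 52 mm high, standing near the other end of the board's front edge. Origin: centre of its underside. Leave it alone.

How it is judged (in metres and radians):
On the way:
1. the plate lies flat on the board with the end of its tab at least 25 mm out over the front edge (x of tab_tip in the frame of board_front below -0.025 m and y of tab_tip in the frame of board_front between -0.18 and 0.18 m and z of cover_plate in the frame of board_front below 0.004 m and angle between cover_plate's own z axis and vertical below 0.05 rad), for 0.2 s.
At the end, for the whole second after the job is handed in: the plate lies at rest and flat in the box's recess: its origin within 9 mm sideways and 3 mm in height of the recess centre, tilt under 0.04 rad, square to the box within 0.15 rad, the tab out over the front (-x) rim (horizontal distance between cover_plate and recess below 0.009 m and z of cover_plate in the frame of recess between -0.003 and 0.003 m and x of tab_tip in the frame of recess below -0.08 m and angle between cover_plate's own z axis and vertical below 0.04 rad and angle between the x axis of cover_plate and the x axis of terminal_box, either way round below 0.15 rad and linear speed of cover_plate below 0.01 m/s); the robot touches nothing.
It fails at once if the plate falls below the board's and the box's tops (height (world z) of cover_plate below 0.06 m).
It fails at once if the terminal block is moved more than 15 mm (distance of terminal_block from where it was at the start of the episode above 0.015 m).
It fails at once if the green button is moved more than 15 mm (distance of green_button from where it was at the start of the episode above 0.015 m).
It fails at once if the plate is lifted off the board before its tab is out over the front edge (z of cover_plate in the frame of board_front between 0.008 and 0.03 m and x of tab_tip in the frame of board_front between 0 and 0.28 m and y of tab_tip in the frame of board_front between -0.18 and 0.18 m).
It also fails if it takes over 51 s, if anything falls off the work surface, if the arm or the gripper's body presses on something with over 40 N, if the wrist force passes 120 N, or if a joint passes its speed limit or range.

ROBOT

A 6-joint arm with a two-finger parallel gripper is mounted at the origin on a cart in front of the work surface, level with it; the furniture and walls round the work are solid. World frame = base frame: x ahead of the robot, y to its left, z up, the work surface at z = 0. Lengths are in mm, angles in rad, forces in N, time in s.
With the tool pointing down it reaches from about 375 to 825 mm from the base axis. Payload 5.5 kg.
Tool frame: the origin (TCP) lies on the centre line of the jaws, within the pads' length; the fingertips stand 11 mm ahead of it and the grasp point (between the pads) lies 8 mm behind it (ctrl.tcp_to_tips is the distance from the TCP to the fingertips, in mm); z points along the fingers, y is the line along which they close (so a half turn about z gives the same grasp; the last joint's range is limited). The gripper opens to 85 mm and grips with 20 to 120 N. Pads are 22 mm wide; open, the fingers measure 114 mm over their backs; the gripper's body (76 mm by 85 mm) begins 54 mm behind the grasp point. The pads swing forward as they close: fully open they stand 13 mm farther back than shut.
Start: joints at [1.106, 0.314, -0.047, 1.21, 0, 1.571], TCP at [268.942, 536.344, 214.899] pointing down, gripper open.
Joint ranges: [-2.67, 2.67], [-0.69, 1.73], [-1.03, 1.25], [-2.08, 2.16], [-1.42, 1.45], [-3.14, 3.14]. Speed limits (rad/s): [2.39, 2.39, 3.01, 3.14, 3.14, 3.14].

INTERFACE

Orientations are given as [roll, pitch, yaw] about the fixed x, y, z axes, in that order (R = Rz(yaw) Ry(pitch) Rx(roll)).
In Python, from workcell import ctrl gives the robot as it stands.
- The arm moves only by the tool arm_command, never from a script. Its argument "commands" is text: rows parted by semicolons, each of 6 numbers parted by spaces: the shift along the tool's x, y, z each as a share of 20 mm, from -1 to 1, then the turn, a rotation vector about the tool's x, y, z each as a share of 0.1 rad, from -1 to 1. In form: dx dy dz rx ry rz; .... A call has 1 to 5 rows; each row shifts and turns the commanded pose from where the row before left it, along the tool's axes as they then stand; what a row does not reach is not made up. A row lasts 1/12 s, in which the tool goes at most 41.7 mm and 7.16 degrees, less where a joint would pass 70% of its speed; a pose out of reach is approached as far as the arm can. A call with a number of a shift or a turn outside -1 to 1 is refused whole. A call with a gripper value outside its range is refused whole. "hand" is the opening, from -1 (shut) to 1 (fully open), so that 0 is half open, set as the call begins (left out, the last holds). The fingers move at their own pace and stop on an object; the grip force is fixed at half the most. Time passes only in rows, so rows that do not move let the fingers close. It gives the time, the measured TCP pose, the force, the opening and the grip force at its end, in the units of the state.
- ctrl.state(): the state, without advancing time (a new reading comes with each control period).
- ctrl.capture(name): name is "scene" or "top" or "wrist"; returns the picture (420x560x3 uint8, blue, green, red); there is no depth.
- ctrl.get_calibration(name): a dict with "fov_y" (degrees; the focal length in pixels is half the picture's height over the tangent of half this angle, whatever the lens; pixels are square), "cx", "cy" (the principal point, pixels), "distortion" ([k1, k2, p1, p2, k3] as OpenCV has them; the pictures are not rectified), "extrinsics" (4x4, takes a point from camera to world coordinates); the wrist camera has in their place "hand_eye" (4x4, takes a point from camera to tool coordinates, whose origin is the TCP and whose axes are the flange's). Camera axes: x right, y up, looking along -z (the intrinsics and any distortion apply to the point x, -y, -z); pixel columns grow to the right and rows downward; lengths in mm; the calibration is good to about 2 mm. A picture is of the moment at which its call begins: read the wrist's pose just before it. get_calibration takes no time and is no camera call.
- ctrl.close_job(): hands the job in; it is judged then, once.
The state is a dict: "time_s": time; "joint_positions": joint angles; "dq": joint speeds; "joint_efforts": joint torques, N m; "tcp_pos": TCP position; "ee_rot": TCP orientation; "ft_force": force on the tool from outside, world axes, zero at the start; "moment": the same for the moment, N m; "grip_width": finger opening in mm; "gripper_force": force on a finger pad.
Only numpy, scipy, OpenCV 4.12 (cv2) and the standard library are available. Lean on these libraries where they do the work, as an engineer would, in place of code of your own. Each camera call takes 0.05 s, during which the arm holds its last target. There are 200 camera calls.

## Working session

There is one attempt and no reset: what is moved stays moved. The work goes in short steps, Python scripts to look and compute and a tool call to move; the robot and the scene stay as the last step left them, time stands still between calls to the robot, and variables do not carry over. Pictures are saved under pics/ and viewed, at most 10 in all, crops included, and the job is handed in when it is done.

Besides the shell and the picture viewer there is one more tool, called in YAML: its name, and indented under it one key for each argument. arm_command: Moves the arm, as the interface text tells. Shift numbers are shares of 20 mm and turn numbers shares of 0.1 rad, none past 1 either way. Its arguments: {"type":"object","properties":{"commands":{"type":"string"},"hand":{"type":"number"}},"required":["commands"]}

```bash
mkdir -p pics; python3 - <<'E'
from workcell import ctrl
import cv2,json,numpy as np
s=ctrl.state();print({k:np.round(v,3).tolist() for k,v in s.items()}, ctrl.tcp_to_tips)
for n in("scene","top"):
    cv2.imwrite(f"pics/{n}0.png",ctrl.capture(n))
for n in("scene","top","wrist"):
    c=ctrl.get_calibration(n);print(n,{k:np.round(v,3).tolist() for k,v in c.items()})
E
```

```text
{'time_s': 0.0, 'joint_positions': [1.106, 0.314, -0.048, 1.21, 0.0, 1.571], 'dq': [0.0, -0.0, -0.0, -0.001, -0.0, -0.003], 'joint_efforts': [0.0, -53.958, 33.975, 0.019, -0.0, 0.0], 'tcp_pos': [268.679, 535.789, 214.019], 'ee_rot': [-3.14, -0.0, 2.677], 'ft_force': [0.373, 0.412, 0.206], 'moment': [0.002, -0.034, -0.001], 'gripper_force': 0.0, 'grip_width': 85.135} 11.0
scene {'fov_y': 56.549, 'cx': 281.878, 'cy': 207.165, 'distortion': [-0.072, 0.0, 0.0, 0.0, 0.0], 'extrinsics': [[0.427, 0.613, -0.665, -103.528], [-0.904, 0.298, -0.305, -319.912], [0.011, 0.732, 0.682, 731.366], [0.0, 0.0, 0.0, 1.0]]}
top {'fov_y': 57.965, 'cx': 282.834, 'cy': 215.975, 'distortion': [0.035, 0.0, 0.0, 0.0, 0.0], 'extrinsics': [[0.019, 0.987, -0.157, 401.272], [-1.0, 0.02, 0.007, -31.701], [0.01, 0.156, 0.988, 1078.472], [0.0, 0.0, 0.0, 1.0]]}
wrist {'fov_y': 65.905, 'cx': 282.334, 'cy': 206.856, 'distortion': [-0.047, 0.0, 0.0, 0.0, 0.0], 'hand_eye': [[0.001, 0.96, 0.28, 71.36], [1.0, -0.0, -0.001, -0.32], [-0.001, 0.28, -0.96, -159.683], [0.0, 0.0, 0.0, 1.0]]}
```

View pics/top0.png

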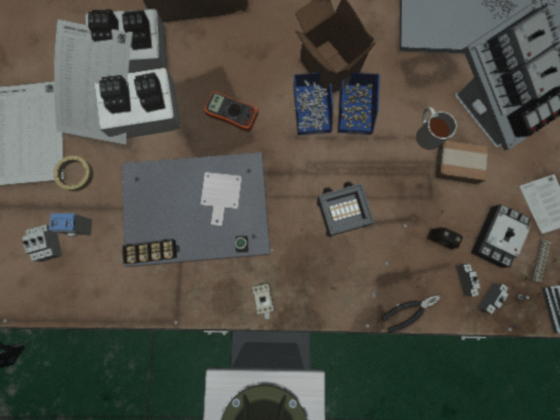

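View pics/scene0.png

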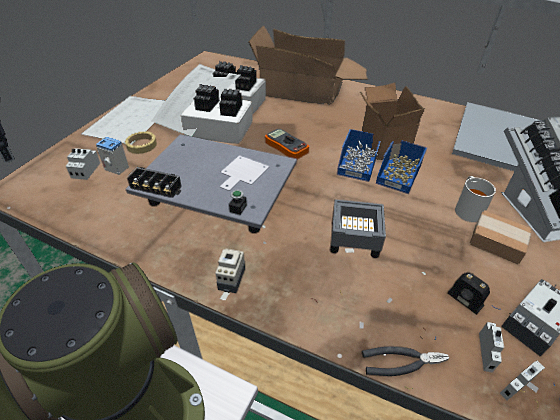

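The views show the board at top (122-270, 153-265), with the plate's tab pointing to the front between the terminal block and the button. The box is at about (345,208). I'll enlarge for pixel readings.

```bash
cat > h.py <<'E'
import numpy as np,cv2
from workcell import ctrl
from scipy.spatial.transform import Rotation as R
def cam(n,state=None):
    c=ctrl.get_calibration(n);f=210/np.tan(np.radians(c["fov_y"])/2)
    K=np.array([[f,0,c["cx"]],[0,f,c["cy"]],[0,0,1]]);D=np.array(c["distortion"],float)
    if n=="wrist":
        T=np.eye(4);T[:3,:3]=R.from_euler("xyz",state["ee_rot"]).as_matrix();T[:3,3]=state["tcp_pos"];E=T@np.array(c["hand_eye"])
    else:E=np.array(c["extrinsics"])
    return K,D,E
def px2w(n,uv,z,state=None):
    K,D,E=cam(n,state);p=cv2.undistortPoints(np.array(uv,float).reshape(-1,1,2),K,D)[:,0]
    d=np.c_[p[:,0],-p[:,1],-np.ones(len(p))]@E[:3,:3].T;o=E[:3,3]
    return o+d*((z-o[2])/d[:,2])[:,None]
def w2px(n,P,state=None):
    K,D,E=cam(n,state);q=(np.array(P,float).reshape(-1,3)-E[:3,3])@E[:3,:3]
    return cv2.projectPoints(q*[1,-1,-1],np.zeros(3),np.zeros(3),K,D)[0][:,0]
E
python3 - <<'E'
import cv2,numpy as np
from h import *
s=ctrl.state();print(w2px("top",[s["tcp_pos"],[0,0,0]]),w2px("scene",[s["tcp_pos"],[0,0,0]]))
im=cv2.imread("pics/top0.png")
a=cv2.resize(im[145:275,115:275],None,fx=5,fy=4.6,interpolation=cv2.INTER_CUBIC)
a=cv2.resize(im[150:270,115:275],None,fx=5,fy=5,interpolation=cv2.INTER_CUBIC);cv2.imwrite("pics/a.png",a)
a=cv2.resize(im[170:250,300:390],None,fx=7,fy=7,interpolation=cv2.INTER_CUBIC);cv2.imwrite("pics/b.png",a)
E
```

```text
[[ 12.73658108 334.79838412]
 [263.63977745 431.83895094]] [[ 11.41746047 161.30143396]
 [138.21292622 420.52680654]]
```

View pics/a.png

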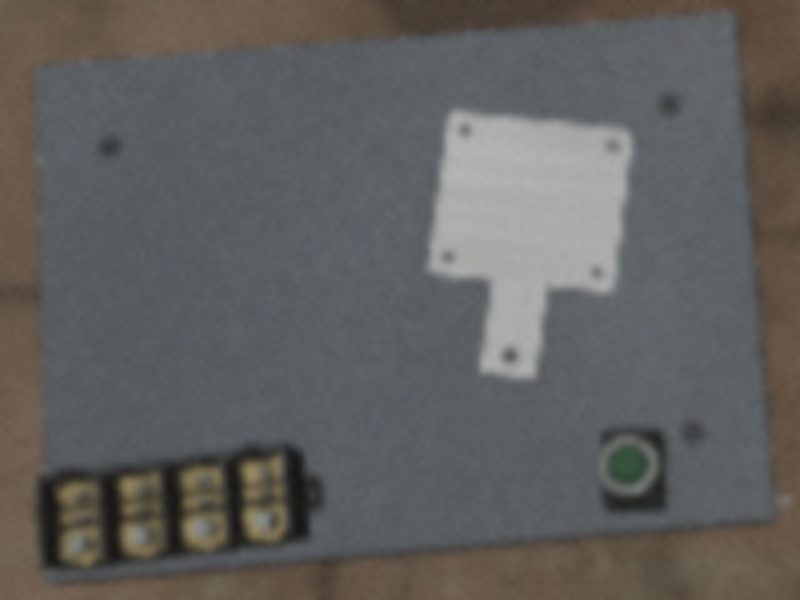

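View pics/b.png

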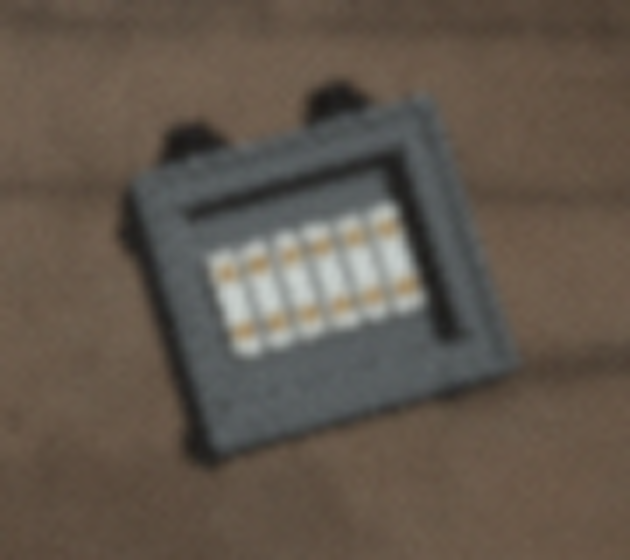

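Crop a shows the plate corners at (450,108), (632,130), (612,293) and (428,270), and the tab end at (480..537,377). The block's right end is at 322 including the nub, and the button spans 602-665 × 430-510. Crop b shows the box rim corners at (133,190), (430,95), (520,370) and (205,455).

```bash
python3 - <<'E'
from h import *
np.set_printoptions(precision=1,suppress=True)
A=lambda L:np.array(L)/5+[115,150]-.4
def q(name,L,z):
    w=px2w("top",L,z);print(name,w[:,:2].tolist() if 0 else w[:,:2].round(1).tolist(),"mean",w.mean(0)[:2]);return w
ang=lambda v:np.degrees(np.arctan2(v[1],v[0]))
b=q("board",A([[38,65],[735,12],[775,520],[45,580]]),80)
print("board x-axis",ang(b[0]-b[3]+b[1]-b[2]), ang(b[0]-b[1])-90, "centre front",(b[2]+b[3])/2)
p=q("plate",A([[450,108],[632,130],[612,293],[428,270]]),83)
t=q("tab",A([[480,374],[537,380]]),83)
print("plate x", ang(p[0]-p[3]+p[1]-p[2]), ang(p[0]-p[1])-90, ang(p.mean(0)-t.mean(0)))
q("button base/top",A([[602,430],[665,430],[665,510],[602,510]]),132)
q("button base80",A([[602,430],[665,430],[665,510],[602,510]]),80)
q("block top",A([[290,447],[322,480],[310,540],[45,567]]),119)
x=q("box",np.array([[133,190],[430,95],[520,370],[205,455]])/7+[300,170]-.43,81)
print("box x",ang(x[0]-x[3]+x[1]-x[2]),ang(x[0]-x[1])-90)
E
```

```text
board [[696.3, 397.0], [735.5, 22.6], [458.9, -6.0], [421.3, 370.2]] mean [578.  195.9]
board x-axis 5.729128832580053 5.963246229273153 centre front [440.1 182.1  80. ]
plate [[677.0, 174.5], [667.0, 76.2], [577.5, 83.6], [587.9, 181.7]] mean [627.4 129. ]
tab [[532.6, 151.5], [530.0, 121.4]] mean [531.3 136.4]
plate x -4.689257247728311 -5.789722985668675 -4.412506437120023
button base/top [[499.1, 80.3], [499.7, 48.8], [459.8, 47.5], [459.2, 78.7]] mean [479.5  63.8]
button base80 [[504.5, 86.4], [505.1, 53.2], [463.0, 51.8], [462.4, 84.8]] mean [483.8  69.1]
block top [[488.8, 238.4], [472.5, 221.3], [442.4, 225.4], [426.9, 355.1]] mean [457.7 260.1]
box [[613.7, -133.8], [653.5, -248.3], [547.0, -281.0], [512.1, -161.5]] mean [ 581.6 -206.2]
box x 16.172278319638885 19.159893332410874
```

arm_command:
  commands: "0 0 0 0 0 1;0 0 0 0 0 1;0 0 0 0 0 1;0 0 0 0 0 1;0 0 0 0 0 1"
  hand: 0.2

```text
time_s: 0.52
tcp_pos: [268.8, 536.0, 214.4]
ee_rot: [-3.141, 0.0, 2.172]
ft_force: [0.5, -0.2, 0.8]
grip_width: 51.3
gripper_force: 0.0
```

arm_command:
  commands: "0 0 0 0 0 1;0 0 0 0 0 1;0 0 0 0 0 1;0 0 0 0 0 1;0 0 0 0 0 1"

```text
time_s: 0.93
tcp_pos: [268.8, 536.0, 214.4]
ee_rot: [-3.141, 0.001, 1.672]
ft_force: [0.2, -0.2, -0.1]
grip_width: 51.3
gripper_force: 0.0
```

arm_command:
  commands: "0 0 0 0 0 1;0 0 0 0 0 1;0 0 0 0 0 1;0 0 0 0 0 1;0 0 0 0 0 1"

```text
time_s: 1.35
tcp_pos: [268.8, 536.0, 214.4]
ee_rot: [-3.142, 0.001, 1.172]
ft_force: [0.2, -0.0, 0.6]
grip_width: 51.0
gripper_force: 0.0
```

arm_command:
  commands: "0 0 0 0 0 1;0 0 0 0 0 1;0 0 0 0 0 1;0 0 0 0 0 1;0 0 0 0 0 1"

```text
time_s: 1.77
tcp_pos: [359.3, 472.4, 214.7]
ee_rot: [-3.043, 0.019, 0.864]
ft_force: [0.5, 1.6, 0.2]
grip_width: 51.1
gripper_force: 0.0
```

arm_command:
  commands: "0 0 0 0 0 1;0 0 0 0 0 1;0 0 0 0 0 1;0 0 0 0 0 1;0 0 0 0 0 1"

```text
time_s: 2.18
tcp_pos: [439.9, 374.3, 215.3]
ee_rot: [-2.943, 0.09, 0.587]
ft_force: [0.6, -0.3, -0.2]
grip_width: 51.2
gripper_force: 0.0
```

arm_command:
  commands: "0 0 0 0 0 1;0 0 0 0 0 1;0 0 0 0 0 0.64"

```text
time_s: 2.43
tcp_pos: [471.1, 314.1, 215.6]
ee_rot: [-2.902, 0.147, 0.443]
ft_force: [0.9, 0.9, -0.2]
grip_width: 51.5
gripper_force: 0.0
```

```bash
python3 - <<'E'
from h import *
s=ctrl.state();print({k:np.round(v,3).tolist() for k,v in s.items()})
E
```

```text
{'time_s': 2.433, 'joint_positions': [0.442, 0.374, 0.005, 1.349, 0.24, 3.141], 'dq': [-0.389, 0.084, 0.078, 0.161, 0.126, -0.0], 'joint_efforts': [1.635, -56.985, 32.215, 1.305, 0.829, 0.0], 'tcp_pos': [471.058, 314.057, 215.616], 'ee_rot': [-2.902, 0.147, 0.443], 'ft_force': [0.943, 0.91, -0.196], 'moment': [-0.093, -0.213, 0.0], 'gripper_force': 0.0, 'grip_width': 51.499}
```

```bash
cat >> h.py <<'E'
def go(pos,yaw,s=None):
    s=s or ctrl.state();M=R.from_euler("xyz",s["ee_rot"]);T=R.from_euler("xyz",[np.pi,0,yaw])
    d=M.inv().apply(np.array(pos,float)-s["tcp_pos"])/20;r=(M.inv()*T).as_rotvec()/.1
    print("t",round(s["time_s"],2),"pos",np.round(s["tcp_pos"],1),"rot",np.round(s["ee_rot"],3),"F",np.round(s["ft_force"],1))
    print("rows total shift",d.round(2),"turn",r.round(2))
E
python3 - <<'E'
from h import *
go([471,314,215],.443)
E
```

```text
t 2.43 pos [471.1 314.1 215.6] rot [-2.902  0.147  0.443] F [ 0.9  0.9 -0.2]
rows total shift [0.   0.01 0.03] turn [-2.39  1.46 -0.18]
```

arm_command:
  commands: "0 0 0 0 0 0"

```text
time_s: 2.52
tcp_pos: [471.6, 313.1, 215.3]
ee_rot: [-2.903, 0.147, 0.441]
ft_force: [-0.4, 0.2, 0.3]
grip_width: 51.3
gripper_force: 0.0
```

arm_command:
  commands: "0 0 0 0 0 -1;0 0 0 0 0 -1;0 0 0 0 0 -1;0 0 0 0 0 -1;0 0 0 0 0 -1"

```text
time_s: 2.93
tcp_pos: [469.5, 316.9, 215.9]
ee_rot: [-2.862, 0.013, 0.938]
ft_force: [-0.0, -0.1, -0.6]
grip_width: 51.1
gripper_force: 0.0
```

```bash
python3 - <<'E'
from h import *
s=ctrl.state();print(np.round(s["joint_positions"],3))
go([500,250,215],R.from_euler("xyz",s["ee_rot"]).as_euler("xyz")[2])
E
```

```text
[0.447 0.373 0.005 1.348 0.24  2.636]
t 2.93 pos [469.5 316.9 215.9] rot [-2.862  0.013  0.938] F [-0.  -0.1 -0.6]
rows total shift [-1.79  3.1  -0.82] turn [-2.8   0.13 -0.02]
```

arm_command:
  commands: "0 0 0 -0.94 0.04 0;0 0 0 -0.93 0.04 0;0 0 0 -0.93 0.04 0;0 0 0 0 0 -1;0 0 0 0 0 -1"

```text
time_s: 3.35
tcp_pos: [468.3, 318.0, 216.6]
ee_rot: [3.141, 0.001, 1.139]
ft_force: [-0.3, 0.4, 0.1]
grip_width: 51.2
gripper_force: 0.0
```

arm_command:
  commands: "0 0 0 0 0 -1;0 0 0 0 0 -1;0 0 0 0 0 -1;0 0 0 0 0 -1;0 0 0 0 0 -1"

```text
time_s: 3.77
tcp_pos: [469.4, 317.0, 216.0]
ee_rot: [-3.141, 0.002, 1.637]
ft_force: [-0.3, 0.1, -1.0]
grip_width: 51.3
gripper_force: 0.0
```

arm_command:
  commands: "0 0 0 0 0 -1;0 0 0 0 0 -1;0 0 0 0 0 -1;0 0 0 0 0 -1;0 0 0 0 0 -1"

```text
time_s: 4.18
tcp_pos: [469.4, 317.0, 216.0]
ee_rot: [-3.14, 0.001, 2.136]
ft_force: [-0.3, 0.5, -0.1]
grip_width: 51.4
gripper_force: 0.0
```

arm_command:
  commands: "0 0 0 0 0 -1;0 0 0 0 0 -1;0 0 0 0 0 -1;0 0 0 0 0 -1;0 0 0 0 0 -1"

```text
time_s: 4.6
tcp_pos: [469.4, 316.9, 216.0]
ee_rot: [-3.139, 0.0, 2.636]
ft_force: [-0.6, 0.1, -1.0]
grip_width: 51.2
gripper_force: 0.0
```

arm_command:
  commands: "0 0 0 0 0 -1;0 0 0 0 0 -1;0 0 0 0 0 -1;0 0 0 0 0 -1"

```text
time_s: 4.93
tcp_pos: [469.4, 317.0, 215.9]
ee_rot: [-3.139, -0.001, 3.036]
ft_force: [-0.0, 0.1, -0.9]
grip_width: 51.3
gripper_force: 0.0
```

```bash
python3 - <<'E'
from h import *
go([645,127,185],3.055)
E
```

```text
t 4.93 pos [469.4 317.  215.9] rot [-3.139e+00 -1.000e-03  3.036e+00] F [-0.   0.1 -0.9]
rows total shift [-9.73 -8.52  1.56] turn [-0.02 -0.01 -0.19]
```

arm_command:
  commands: "-0.97 -0.85 0.15 0 0 -0.19;-0.97 -0.85 0.15 0 0 0;-0.97 -0.85 0.15 0 0 0;-0.97 -0.85 0.15 0 0 0;-0.97 -0.85 0.15 0 0 0"

```text
time_s: 5.35
tcp_pos: [558.6, 222.3, 201.0]
ee_rot: [-3.14, -0.001, 3.051]
ft_force: [0.9, -0.8, -0.8]
grip_width: 51.2
gripper_force: 0.0
```

arm_command:
  commands: "-0.97 -0.85 0.15 0 0 0;-0.97 -0.85 0.15 0 0 0;-0.97 -0.85 0.15 0 0 0;-0.97 -0.85 0.15 0 0 0;-0.97 -0.85 0.2 0 0 0"

```text
time_s: 5.77
tcp_pos: [647.7, 128.7, 185.3]
ee_rot: [-3.14, -0.0, 3.05]
ft_force: [0.1, 0.3, -0.2]
grip_width: 51.2
gripper_force: 0.0
```

```bash
python3 - <<'E'
from h import *
go([645,127,100],3.055)
cv2.imwrite("pics/w1.png",ctrl.capture("wrist"))
E
```

```text
t 5.77 pos [647.7 128.7 185.3] rot [-3.14 -0.    3.05] F [ 0.1  0.3 -0.2]
rows total shift [ 0.12 -0.09  4.26] turn [-0.02 -0.   -0.05]
```

View pics/w1.png

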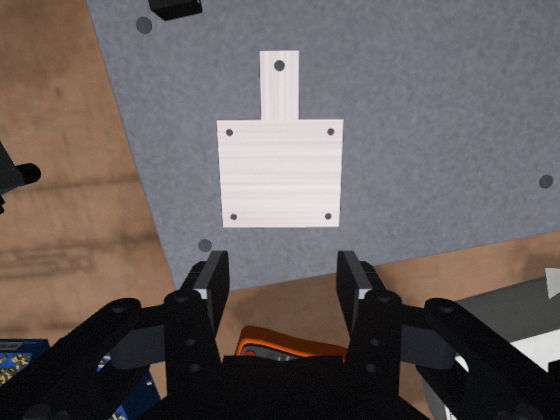

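The wrist view shows the plate square to the gripper. Its corners are at (218,121), (343,120), (339,227) and (223,227), and the tab end is at (260..299,51).

```bash
python3 - <<'E'
from h import *
s=ctrl.state()
p=px2w("wrist",[[218,121],[343,120],[339,227],[223,227]],83,s);t=px2w("wrist",[[260,51],[299,51]],83,s)
c=p.mean(0);print(c,t.mean(0),p.round(1),np.degrees(np.arctan2(*(c-t.mean(0))[1::-1])))
go([645,127,97],3.055)
E
```

```text
[628.89529417 125.07489778  83.        ] [534.9098967  133.17024653  83.        ] [[580.7  80.4  83. ]
 [589.2 177.7  83. ]
 [677.4 170.5  83. ]
 [668.3  71.7  83. ]] -4.922970438448912
t 5.82 pos [650.3 124.8 183.9] rot [-3.137e+00  1.000e-03  3.047e+00] F [ 1.8 -2.4 -0.1]
rows total shift [0.28 0.1  4.35] turn [-0.05  0.01 -0.08]
```

arm_command:
  commands: "0.28 0 0.9 0 0 -0.08;0 0 0.9 0 0 0;0 0 0.9 0 0 0;0 0 0.9 0 0 0;0 0 0.6 0 0 0"

```text
time_s: 6.23
tcp_pos: [640.1, 129.7, 99.4]
ee_rot: [-3.139, -0.003, 3.058]
ft_force: [-0.9, -0.1, -0.6]
grip_width: 51.0
gripper_force: 0.0
```

arm_command:
  commands: "0 0 0.1 0 0 0;0 0 0.1 0 0 0"

```text
time_s: 6.4
tcp_pos: [640.9, 129.6, 97.0]
ee_rot: [-3.139, -0.002, 3.058]
ft_force: [0.2, -0.0, -0.1]
grip_width: 50.7
gripper_force: 0.0
```

arm_command:
  commands: "0 0 0.1 0 0 0;0 0 0 0 0 0"

```text
time_s: 6.57
tcp_pos: [642.1, 129.5, 96.3]
ee_rot: [-3.14, 0.001, 3.057]
ft_force: [-0.3, -0.0, 0.7]
grip_width: 51.2
gripper_force: 0.0
```

arm_command:
  commands: "0 0 0.1 0 0 0;0 0 0.1 0 0 0"

```text
time_s: 6.73
tcp_pos: [642.3, 129.3, 92.5]
ee_rot: [-3.14, 0.001, 3.057]
ft_force: [0.4, -0.4, -0.5]
grip_width: 51.0
gripper_force: 0.0
```

arm_command:
  commands: "0 0 0.1 0 0 0;0 0 0 0 0 0"

```text
time_s: 6.9
tcp_pos: [641.4, 129.1, 89.3]
ee_rot: [-3.139, -0.001, 3.057]
ft_force: [-1.0, -0.3, -0.3]
grip_width: 51.3
gripper_force: 0.0
```

arm_command:
  commands: "0 0 0.06 0 0 0;0 0 0 0 0 0"

```text
time_s: 7.07
tcp_pos: [641.4, 129.1, 88.2]
ee_rot: [-3.139, -0.0, 3.057]
ft_force: [0.1, 0.1, -0.7]
grip_width: 51.1
gripper_force: 0.0
```

arm_command:
  commands: "0 0 0.06 0 0 0;0 0 0 0 0 0"

```text
time_s: 7.23
tcp_pos: [641.4, 129.1, 87.0]
ee_rot: [-3.139, -0.001, 3.057]
ft_force: [0.4, 0.2, -0.2]
grip_width: 51.2
gripper_force: 0.0
```

arm_command:
  commands: "0 0 0.05 0 0 0;0 0 0 0 0 0"

```text
time_s: 7.4
tcp_pos: [641.5, 129.1, 86.0]
ee_rot: [-3.139, -0.0, 3.057]
ft_force: [0.0, -0.2, 0.5]
grip_width: 51.2
gripper_force: 0.0
```

arm_command:
  commands: "0 0 0.05 0 0 0;0 0 0 0 0 0"

```text
time_s: 7.57
tcp_pos: [641.5, 129.1, 85.0]
ee_rot: [-3.139, -0.0, 3.057]
ft_force: [0.2, -0.5, 0.1]
grip_width: 51.2
gripper_force: 0.0
```

arm_command:
  commands: "0 0 0.05 0 0 0;0 0 0 0 0 0"

```text
time_s: 7.73
tcp_pos: [641.5, 129.1, 84.0]
ee_rot: [-3.139, -0.0, 3.057]
ft_force: [-0.6, -0.7, -0.2]
grip_width: 51.0
gripper_force: 0.0
```

arm_command:
  commands: "0 0 0.05 0 0 0;0 0 0 0 0 0"

```text
time_s: 7.9
tcp_pos: [641.5, 129.1, 83.0]
ee_rot: [-3.139, -0.0, 3.057]
ft_force: [-0.4, -0.4, -0.3]
grip_width: 51.5
gripper_force: 0.0
```

arm_command:
  commands: "0 0 0.05 0 0 0;0 0 0 0 0 0"

```text
time_s: 8.07
tcp_pos: [641.4, 129.1, 82.0]
ee_rot: [-3.139, -0.001, 3.057]
ft_force: [-1.0, -0.1, 0.6]
grip_width: 51.3
gripper_force: 0.0
```

arm_command:
  commands: "0 0 0.04 0 0 0;0 0 0 0 0 0"

```text
time_s: 8.23
tcp_pos: [641.5, 129.1, 81.2]
ee_rot: [-3.139, -0.0, 3.057]
ft_force: [-0.4, -0.2, 0.1]
grip_width: 51.3
gripper_force: 0.0
```

```bash
python3 - <<'E'
from h import *
go([645,127,80],3.057)
a=ctrl.capture("wrist")[200:400,140:420];b=ctrl.capture("scene")[110:210,180:320]
cv2.imwrite("pics/w2.png",np.vstack([cv2.resize(a,None,fx=1.43,fy=1.43),cv2.resize(b,(400,286))]))
E
```

```text
t 8.23 pos [641.5 129.1  81.2] rot [-3.139 -0.     3.057] F [-0.4 -0.2  0.1]
rows total shift [-0.19 -0.09  0.06] turn [-0.02 -0.    0.  ]
```

View pics/w2.png

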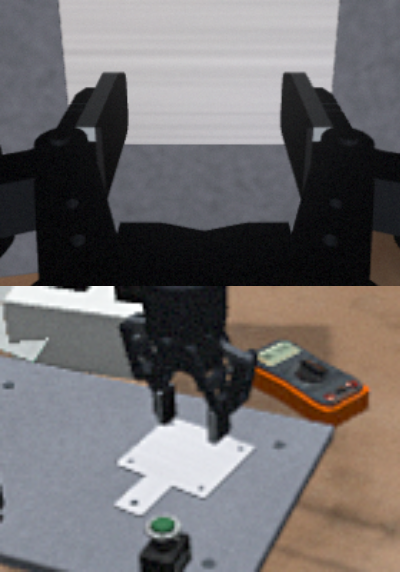

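The fingertips are over the rear part of the plate and centred on it, not touching yet. I'll keep going down.

arm_command:
  commands: "0 0 0.05 0 0 0;0 0 0 0 0 0"

```text
time_s: 8.5
tcp_pos: [641.5, 129.1, 80.2]
ee_rot: [-3.139, -0.0, 3.057]
ft_force: [0.4, 0.0, -0.3]
grip_width: 51.2
gripper_force: 0.0
```

arm_command:
  commands: "0 0 0.04 0 0 0;0 0 0 0 0 0"

```text
time_s: 8.67
tcp_pos: [641.4, 129.1, 79.4]
ee_rot: [-3.139, -0.0, 3.057]
ft_force: [0.5, -0.3, -0.5]
grip_width: 51.7
gripper_force: 0.0
```

arm_command:
  commands: "0 0 0.04 0 0 0;0 0 0 0 0 0"

```text
time_s: 8.83
tcp_pos: [641.5, 129.1, 78.6]
ee_rot: [-3.139, -0.0, 3.057]
ft_force: [0.2, -0.0, 0.1]
grip_width: 51.3
gripper_force: 0.0
```

arm_command:
  commands: "0 0 0.04 0 0 0;0 0 0 0 0 0"

```text
time_s: 9.0
tcp_pos: [641.4, 129.1, 77.8]
ee_rot: [-3.139, -0.0, 3.057]
ft_force: [-0.9, -0.1, 0.3]
grip_width: 51.0
gripper_force: 0.0
```

arm_command:
  commands: "0 0 0.04 0 0 0;0 0 0 0 0 0"

```text
time_s: 9.17
tcp_pos: [641.5, 129.1, 77.0]
ee_rot: [-3.139, -0.0, 3.057]
ft_force: [-0.5, -0.8, -0.0]
grip_width: 51.4
gripper_force: 0.0
```

arm_command:
  commands: "0 0 0.04 0 0 0;0 0 0 0 0 0"

```text
time_s: 9.33
tcp_pos: [641.5, 129.1, 76.2]
ee_rot: [-3.139, -0.0, 3.057]
ft_force: [-0.0, -0.6, 0.5]
grip_width: 51.3
gripper_force: 0.0
```

arm_command:
  commands: "0 0 0.04 0 0 0;0 0 0 0 0 0"

```text
time_s: 9.5
tcp_pos: [641.5, 129.1, 75.4]
ee_rot: [-3.139, -0.0, 3.057]
ft_force: [0.1, -1.0, 0.3]
grip_width: 51.3
gripper_force: 0.0
```

arm_command:
  commands: "0 0 0.04 0 0 0;0 0 0 0 0 0"

```text
time_s: 9.67
tcp_pos: [641.5, 129.1, 74.6]
ee_rot: [-3.139, -0.0, 3.057]
ft_force: [-0.6, 0.2, -0.4]
grip_width: 51.0
gripper_force: 0.0
```

arm_command:
  commands: "0 0 0.04 0 0 0;0 0 0 0 0 0"

```text
time_s: 9.83
tcp_pos: [641.5, 129.1, 73.8]
ee_rot: [-3.139, -0.0, 3.057]
ft_force: [-0.0, -0.0, 0.1]
grip_width: 51.4
gripper_force: 0.0
```

```bash
python3 - <<'E'
from h import *
go([645,127,80],3.057)
a=ctrl.capture("wrist")[200:400,140:420];b=ctrl.capture("scene")[135:185,205:285]
cv2.imwrite("pics/w3.png",np.vstack([cv2.resize(a,None,fx=1.43,fy=1.43),cv2.resize(b,(400,250),interpolation=cv2.INTER_CUBIC)]))
E
```

```text
t 9.83 pos [641.5 129.1  73.8] rot [-3.139 -0.     3.057] F [-0.  -0.   0.1]
rows total shift [-0.18 -0.09 -0.31] turn [-0.02 -0.    0.  ]
```

View pics/w3.png

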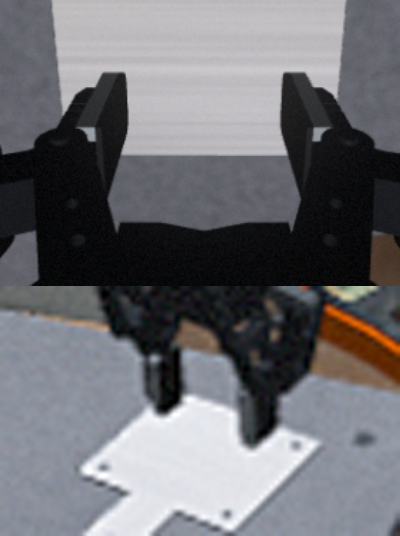

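The tips look just above the plate: scene pixels are about (238,160) and (256.6,167). I'll compute their height from these.

```bash
python3 - <<'E'
from h import *
y=3.057-np.pi/2; d=np.array([np.cos(y),np.sin(y),0])
for z in (70,75,83,88,93):
    P=[np.array([641.5,129.1,z])+k*d for k in(32,-32)]
    print(z,w2px("scene",P).round(1).tolist())
E
```

```text
70 [[238.1, 165.1], [257.3, 172.3]]
75 [[238.0, 163.7], [257.2, 170.9]]
83 [[237.8, 161.4], [257.1, 168.5]]
88 [[237.7, 159.9], [257.1, 167.1]]
93 [[237.6, 158.5], [257.0, 165.6]]
```

arm_command:
  commands: "0 0 0.04 0 0 0;0 0 0 0 0 0"

```text
time_s: 10.1
tcp_pos: [641.5, 129.1, 73.1]
ee_rot: [-3.139, -0.0, 3.057]
ft_force: [-0.3, 0.7, 0.6]
grip_width: 51.3
gripper_force: 0.0
```

arm_command:
  commands: "0 0 0.04 0 0 0;0 0 0 0 0 0"

```text
time_s: 10.27
tcp_pos: [641.5, 129.1, 72.2]
ee_rot: [-3.139, -0.0, 3.057]
ft_force: [-0.9, 0.2, 0.5]
grip_width: 51.3
gripper_force: 0.0
```

arm_command:
  commands: "0 0 0.04 0 0 0;0 0 0 0 0 0"

```text
time_s: 10.43
tcp_pos: [641.4, 129.1, 71.4]
ee_rot: [-3.139, -0.0, 3.057]
ft_force: [0.1, 0.8, 1.0]
grip_width: 51.1
gripper_force: 0.0
```

arm_command:
  commands: "0 0 0.04 0 0 0;0 0 0 0 0 0"

```text
time_s: 10.6
tcp_pos: [641.5, 129.1, 70.6]
ee_rot: [-3.139, -0.0, 3.057]
ft_force: [-0.2, 0.5, -0.5]
grip_width: 51.1
gripper_force: 0.0
```

arm_command:
  commands: "0 0 0.04 0 0 0;0 0 0 0 0 0"

```text
time_s: 10.77
tcp_pos: [641.4, 129.1, 69.8]
ee_rot: [-3.139, -0.0, 3.057]
ft_force: [0.3, -0.4, 0.3]
grip_width: 51.3
gripper_force: 0.0
```

arm_command:
  commands: "0 0 0.04 0 0 0;0 0 0 0 0 0"

```text
time_s: 10.93
tcp_pos: [641.5, 129.1, 69.0]
ee_rot: [-3.139, -0.0, 3.057]
ft_force: [-0.8, -0.2, 0.4]
grip_width: 51.0
gripper_force: 0.0
```

arm_command:
  commands: "0 0 0.05 0 0 0;0 0 0 0 0 0"

```text
time_s: 11.1
tcp_pos: [641.5, 129.1, 68.0]
ee_rot: [-3.139, -0.0, 3.057]
ft_force: [0.6, -0.3, -0.2]
grip_width: 50.9
gripper_force: 0.0
```

arm_command:
  commands: "0 0 0.05 0 0 0;0 0 0 0 0 0"

```text
time_s: 11.27
tcp_pos: [641.5, 129.1, 67.0]
ee_rot: [-3.139, -0.0, 3.057]
ft_force: [0.1, 0.3, 0.6]
grip_width: 51.1
gripper_force: 0.0
```

arm_command:
  commands: "0 0 0.04 0 0 0;0 0 0 0 0 0"

```text
time_s: 11.43
tcp_pos: [641.5, 129.1, 66.2]
ee_rot: [-3.139, -0.0, 3.057]
ft_force: [0.3, -0.4, -0.8]
grip_width: 51.2
gripper_force: 0.0
```

arm_command:
  commands: "0 0 0.04 0 0 0;0 0 0 0 0 0"

```text
time_s: 11.6
tcp_pos: [641.5, 129.1, 65.4]
ee_rot: [-3.139, -0.0, 3.057]
ft_force: [0.8, 0.5, -0.1]
grip_width: 51.5
gripper_force: 0.0
```

```bash
python3 - <<'E'
from h import *
s=ctrl.state();print(np.round(s["joint_efforts"],2),np.round(s["moment"],2))
a=ctrl.capture("scene");g=cv2.cvtColor(a,6)
for c in (236,238,240,254,256,258): print(c,g[150:180,c].tolist())
w=cv2.cvtColor(ctrl.capture("wrist"),6);cv2.imwrite("pics/w4.png",w);cv2.imwrite("pics/s4.png",a)
# plate edges
for r in (215,230,250): 
    x=np.where(w[r]>150)[0];print(r,x.min() if len(x) else 0,x.max() if len(x) else 0)
for c in (270,282,295):
    x=np.where(w[100:340,c]>150)[0]+100;print(c,x.min(),x.max())
E
```

```text
[-0.000e+00 -6.259e+01  3.131e+01 -3.000e-02 -1.000e-02 -0.000e+00] [0.04 0.02 0.03]
236 [18, 81, 172, 55, 58, 64, 60, 67, 74, 66, 67, 84, 106, 200, 241, 229, 227, 230, 229, 226, 231, 229, 226, 222, 226, 224, 226, 226, 226, 227]
238 [26, 34, 22, 18, 20, 23, 13, 19, 20, 19, 8, 0, 28, 152, 245, 231, 228, 227, 231, 225, 230, 228, 229, 226, 223, 226, 225, 225, 230, 234]
240 [6, 0, 9, 5, 13, 20, 4, 7, 12, 0, 1, 112, 233, 244, 234, 230, 228, 228, 226, 227, 226, 228, 228, 228, 225, 227, 227, 228, 233, 225]
254 [36, 26, 28, 8, 20, 12, 16, 11, 40, 91, 81, 78, 80, 73, 73, 66, 65, 59, 54, 131, 229, 233, 228, 224, 229, 228, 226, 228, 234, 236]
256 [42, 42, 67, 45, 36, 29, 36, 25, 29, 23, 31, 34, 39, 39, 47, 35, 32, 39, 73, 161, 224, 233, 230, 229, 226, 228, 230, 236, 231, 152]
258 [23, 20, 32, 54, 44, 20, 19, 17, 27, 16, 29, 38, 11, 6, 9, 9, 17, 114, 225, 239, 233, 227, 229, 228, 228, 235, 229, 150, 126, 146]
215 172 385
230 173 384
250 175 382
270 100 317
282 100 317
295 100 317
```

arm_command:
  commands: "0 0 0.04 0 0 0;0 0 0 0 0 0"

```text
time_s: 11.87
tcp_pos: [641.5, 129.1, 64.6]
ee_rot: [-3.139, -0.0, 3.057]
ft_force: [0.0, 0.5, 0.1]
grip_width: 51.0
gripper_force: 0.0
```

arm_command:
  commands: "0 0 0.04 0 0 0;0 0 0 0 0 0"

```text
time_s: 12.03
tcp_pos: [641.4, 129.1, 63.8]
ee_rot: [-3.139, -0.0, 3.057]
ft_force: [0.5, 0.1, 0.7]
grip_width: 51.2
gripper_force: 0.0
```

arm_command:
  commands: "0 0 0.04 0 0 0;0 0 0 0 0 0"

```text
time_s: 12.2
tcp_pos: [641.7, 129.1, 63.5]
ee_rot: [-3.14, 0.0, 3.057]
ft_force: [-1.7, -0.7, 2.4]
grip_width: 51.2
gripper_force: 1.3
```

arm_command:
  commands: "0 0 0.04 0 0 0;0 0 0 0 0 0"

```text
time_s: 12.37
tcp_pos: [641.9, 129.2, 63.4]
ee_rot: [-3.14, 0.001, 3.057]
ft_force: [-1.9, -1.0, 7.5]
grip_width: 50.9
gripper_force: 3.6
```

Contact, 7.5 N. Now I drag and turn the plate.

arm_command:
  commands: "0.25 0.06 0 0 0 -0.1;0.5 0.11 0 0 0 -0.15;0.5 0.11 0 0 0 -0.15"

```text
time_s: 12.62
tcp_pos: [618.1, 136.8, 63.4]
ee_rot: [-3.14, 0.003, 3.098]
ft_force: [2.5, 0.0, 7.0]
grip_width: 51.1
gripper_force: 3.1
```

```bash
python3 - <<'E'
from h import *
go([512,159,63.4],3.245)
w=cv2.cvtColor(ctrl.capture("wrist"),6)
for c in (270,282,295):
    x=np.where(w[100:340,c]>150)[0]+100;print(c,x.min(),x.max())
x=np.where(w[230]>150)[0];print(x.min(),x.max())
E
```

```text
t 12.62 pos [618.1 136.8  63.4] rot [-3.140e+00  3.000e-03  3.098e+00] F [2.5 0.  7. ]
rows total shift [ 5.35  0.88 -0.02] turn [-0.01  0.03 -1.47]
270 100 337
282 119 335
295 158 333
160 377
```

```bash
python3 - <<'E'
from h import *
cv2.imwrite("pics/w5.png",ctrl.capture("wrist"))
go([512,159,63.4],3.245)
E
```

```text
t 12.72 pos [616.  137.4  63.4] rot [-3.141  0.     3.099] F [-2.5  0.2  8.3]
rows total shift [ 5.24  0.86 -0.  ] turn [-0.01  0.   -1.46]
```

View pics/w5.png

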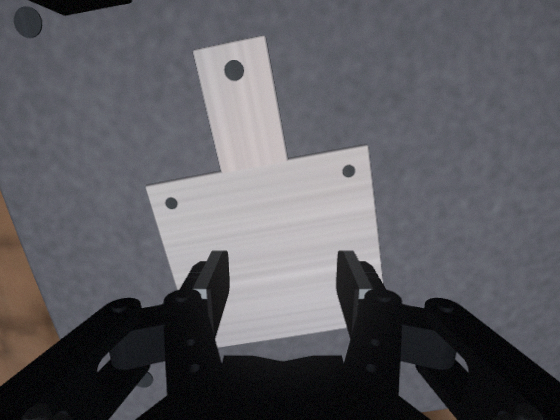

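The plate turned about 10° more than the gripper, the wanted way. Its front corners are at (146,185) and (369,146), and the tab end corners are at (193,51) and (265,36). I'll measure the plate and plan.

```bash
cat >> h.py <<'E'
def plate(uv,model,s,z=83):
    w=px2w("wrist",uv,z,s)[:,:2];m=np.array(model,float)
    a=w-w.mean(0);b=m-m.mean(0)
    th=np.arctan2((b[:,0]*a[:,1]-b[:,1]*a[:,0]).sum(),(a*b).sum())
    c,sn=np.cos(th),np.sin(th);Rm=np.array([[c,-sn],[sn,c]])
    o=w.mean(0)-Rm@m.mean(0);print("plate",o.round(1),"yaw",round(th,3),"resid",(w-(o+m@Rm.T)).round(1).tolist())
    u=np.array([.995,.101]);v=np.array([-.101,.995]);f=[440.1,182.1]
    tt=o+Rm@[-95,0]
    print("u,v origin",(o-f)@u,(o-f)@v,"tip",(tt-f)@u,(tt-f)@v, "tcp in plate",Rm.T@(np.array(s["tcp_pos"][:2])-o));return o,th
E
python3 - <<'E'
from h import *
s=ctrl.state()
plate([[146,185],[369,146],[193,51],[265,36],[220,172],[288,160]],[[-45,-50],[-45,50],[-95,-15],[-95,15],[-45,-15],[-45,15]],s)
E
```

```text
plate [611.1 133.3] yaw 0.136 resid [[-0.4, 0.7], [0.2, 0.2], [0.1, 0.1], [0.1, -0.6], [-0.0, -0.3], [0.1, -0.1]]
u,v origin 165.1846180877001 -65.80084726532826 tip 70.23015879077077 -69.07045115996091 tcp in plate [5.42065143 3.3446331 ]
```

arm_command:
  commands: "0 0 0.03 0 0 0;0.05 0.01 0 0 0 0;0.15 0.02 0 0 0 0;0.2 0.03 0 0 0 0;0.25 0.03 0 0 0 0"

```text
time_s: 13.13
tcp_pos: [605.8, 139.4, 63.4]
ee_rot: [-3.141, 0.004, 3.098]
ft_force: [2.0, -0.5, 6.6]
grip_width: 51.3
gripper_force: 3.9
```

arm_command:
  commands: "0.25 0.03 0 0 0 0;0.2 0.03 0 0 0 0;0.1 0.01 0 0 0 0;0 0 0 0 0 0"

```text
time_s: 13.47
tcp_pos: [594.0, 141.4, 63.4]
ee_rot: [-3.141, 0.003, 3.098]
ft_force: [0.2, 0.2, 8.7]
grip_width: 51.2
gripper_force: 4.5
```

```bash
python3 - <<'E'
from h import *
go([512,159,63.4],3.245)
im=ctrl.capture("wrist");cv2.imwrite("pics/w6.png",im);w=cv2.GaussianBlur(cv2.cvtColor(im,6),(3,3),0)
m=(w>150).astype(np.uint8)
n,l,st,_=cv2.connectedComponentsWithStats(m);k=1+st[1:,4].argmax();c=cv2.findContours((l==k).astype(np.uint8),0,1)[0][0]
print(cv2.approxPolyDP(c,4,True)[:,0].tolist())
E
```

```text
t 13.47 pos [594.  141.4  63.4] rot [-3.141e+00  3.000e-03  3.098e+00] F [0.2 0.2 8.7]
rows total shift [ 4.14  0.7  -0.01] turn [-0.01  0.03 -1.47]
[[227, 59], [166, 82], [210, 194], [140, 220], [174, 289], [212, 249], [228, 251], [230, 292], [217, 344], [227, 353], [260, 355], [346, 331], [334, 287], [339, 249], [352, 249], [384, 282], [349, 152], [272, 175]]
```

```bash
python3 - <<'E'
from h import *
s=ctrl.state()
plate([[140,220],[349,152],[166,82],[227,59],[210,194],[272,175]],[[-45,-50],[-45,50],[-95,-15],[-95,15],[-45,-15],[-45,15]],s)
E
```

```text
plate [596.1 136.9] yaw 0.279 resid [[0.3, 0.5], [1.1, -0.2], [-0.7, 1.1], [0.1, -2.0], [-0.9, 0.6], [0.0, -0.1]]
u,v origin 150.65417532969528 -60.68137025843182 tip 57.14260874030575 -77.49287120267128 tcp in plate [-0.78331487  4.85762758]
```

```bash
cat >> h.py <<'E'
def look():
    s=ctrl.state();im=ctrl.capture("wrist");w=cv2.GaussianBlur(cv2.cvtColor(im,6),(3,3),0)
    n,l,st,_=cv2.connectedComponentsWithStats((w>150).astype(np.uint8));k=1+st[1:,4].argmax()
    c=cv2.findContours((l==k).astype(np.uint8),0,1)[0][0]
    P=cv2.approxPolyDP(c,4,True)[:,0];print(P.tolist())
    M=np.array([[-45,-50],[-45,50],[-95,-15],[-95,15],[-45,-15],[-45,15]],float)
    from itertools import permutations,combinations
    Q=[p for p in P.tolist() if p[1]<265];i=np.argmin([p[1] for p in P]);P=np.roll(P,-i,0).tolist()
    # contour order: front-right, inner-right, tab-right, tab-left, inner-left, front-left around the top
    best=None
    for k in range(len(P)):
        S=[P[(k+j)%len(P)] for j in range(6)]
        for o in ([3,2,0,5,4,1],[1,4,5,0,2,3]):
            m=np.zeros((6,2))
            for a,b in zip(S,{0:[1,5,3,2,4,0],1:[0,4,2,3,5,1]}[0 if o[0]==3 else 1]): m[b]=a
            wd=px2w("wrist",m,83,s)[:,:2];d=lambda X:np.linalg.norm(X[:,None]-X[None],axis=2)
            e=abs(d(wd)-d(M)).max()
            if best is None or e<best[0]:best=(e,m)
    print("fit err",best[0].round(1));go(s["tcp_pos"],s["ee_rot"][2],s);return plate(best[1],M,s)
E
python3 -c "
from h import *
look()"
```

```text
[[227, 59], [166, 82], [210, 194], [140, 220], [173, 289], [212, 249], [228, 251], [230, 292], [217, 344], [227, 353], [260, 355], [346, 331], [334, 287], [339, 249], [352, 249], [384, 282], [349, 152], [272, 175]]
fit err 3.2
t 13.52 pos [594.  141.4  63.4] rot [-3.141e+00  3.000e-03  3.098e+00] F [-0.   0.4  9.5]
rows total shift [0. 0. 0.] turn [-0.01  0.03 -0.  ]
plate [596.1 136.9] yaw 0.279 resid [[0.3, 0.5], [1.1, -0.2], [-0.7, 1.1], [0.1, -2.0], [-0.9, 0.6], [0.0, -0.1]]
u,v origin 150.65408851257078 -60.68133476889498 tip 57.142523581220466 -77.49284493573752 tcp in plate [-0.78323524  4.85757737]
```

arm_command:
  commands: "0 0 0.02 -0.15 0 0;0.05 0.01 0 0 0 0;0.15 0.02 0 0 0 0;0.2 0.03 0 0 0 0;0.2 0.03 0 0 0 0"

```text
time_s: 13.98
tcp_pos: [583.8, 143.3, 63.7]
ee_rot: [3.128, 0.006, 3.098]
ft_force: [4.0, 0.4, 11.7]
grip_width: 51.4
gripper_force: 5.4
```

```bash
python3 -c "
from h import *
look()"
```

```text
[[242, 63], [175, 83], [213, 197], [142, 217], [172, 290], [212, 249], [228, 251], [230, 292], [216, 337], [221, 358], [225, 353], [268, 355], [347, 336], [334, 288], [336, 252], [352, 249], [377, 272], [354, 161], [276, 180]]
fit err 1.5
t 13.98 pos [583.8 143.3  63.7] rot [3.128 0.006 3.098] F [ 4.   0.4 11.7]
rows total shift [0. 0. 0.] turn [0.13 0.06 0.  ]
plate [588.1 137.9] yaw 0.22 resid [[-0.1, 1.0], [0.6, -0.4], [-0.2, 0.5], [0.2, -0.9], [-0.3, 0.3], [-0.2, -0.5]]
u,v origin 142.83645284101257 -58.964805434070286 tip 48.496939931012484 -70.23848956588502 tcp in plate [-3.05183549  6.29377958]
```

arm_command:
  commands: "0.2 0.03 0 0 0 0;0.25 0.04 0 0 0 0;0.25 0.04 0 0 0 0;0.25 0.04 0 0 0 0;0.25 0.04 0 0 0 0"

```text
time_s: 14.45
tcp_pos: [559.9, 148.3, 63.7]
ee_rot: [3.128, 0.006, 3.098]
ft_force: [2.7, -0.4, 10.8]
grip_width: 51.8
gripper_force: 5.4
```

```bash
python3 -c "
from h import *
look()"
```

```text
[[199, 88], [221, 204], [147, 216], [168, 292], [178, 288], [191, 266], [205, 260], [211, 250], [226, 249], [230, 291], [216, 337], [221, 359], [223, 354], [288, 359], [345, 352], [349, 338], [335, 293], [336, 253], [352, 249], [369, 262], [363, 185], [286, 195], [268, 79]]
fit err 1.6
t 14.45 pos [559.9 148.3  63.7] rot [3.128 0.006 3.098] F [ 2.7 -0.4 10.8]
rows total shift [0. 0. 0.] turn [0.13 0.06 0.  ]
plate [570.4 141. ] yaw 0.098 resid [[0.2, 0.7], [0.2, -0.7], [-0.3, 0.8], [0.5, -0.7], [-0.4, 0.2], [-0.3, -0.3]]
u,v origin 125.48768871972585 -54.097813291312555 tip 30.477421823530857 -53.79976243358746 tcp in plate [-9.77413642  8.29256499]
```

arm_command:
  commands: "0 0 -0.3 0 0 0;-0.9 -0.2 -0.05 0.07 0 0;-0.9 -0.2 0 0 0 0;0 0 0 0 0 0;0 0 0.2 0 0 0"

```text
time_s: 14.92
tcp_pos: [593.2, 138.3, 64.5]
ee_rot: [3.135, -0.0, 3.097]
ft_force: [0.0, 0.0, -0.4]
grip_width: 51.4
gripper_force: 0.0
```

arm_command:
  commands: "0 0 0.08 0 0 0;0 0 0 0 0 0"

```text
time_s: 15.08
tcp_pos: [592.8, 138.2, 63.5]
ee_rot: [3.136, 0.001, 3.097]
ft_force: [0.6, -0.9, 8.7]
grip_width: 51.4
gripper_force: 4.0
```

arm_command:
  commands: "0 0 0.04 0 0 0;0 0 0 0 0 0"

```text
time_s: 15.25
tcp_pos: [592.8, 138.2, 63.5]
ee_rot: [3.136, 0.001, 3.097]
ft_force: [-2.0, -0.8, 13.5]
grip_width: 51.5
gripper_force: 6.6
```

arm_command:
  commands: "0.1 0.01 0 0 0 0;0.2 0.03 0 0 0 0;0.25 0.03 0 0 0 0;0.25 0.03 0 0 0 0;0.25 0.03 0 0 0 0"

```text
time_s: 15.67
tcp_pos: [573.3, 142.0, 63.5]
ee_rot: [3.136, 0.004, 3.098]
ft_force: [2.6, -0.5, 8.8]
grip_width: 50.7
gripper_force: 4.6
```

```bash
python3 -c "
from h import *
look()"
```

```text
[[316, 0], [243, 4], [250, 135], [170, 139], [188, 270], [212, 249], [229, 254], [230, 292], [223, 317], [340, 312], [334, 288], [339, 249], [352, 249], [372, 264], [392, 290], [401, 128], [319, 130]]
fit err 1.8
t 15.67 pos [573.3 142.   63.5] rot [3.136 0.004 3.098] F [ 2.6 -0.5  8.8]
rows total shift [0. 0. 0.] turn [0.06 0.04 0.  ]
plate [555.2 145.9] yaw 0.003 resid [[0.1, 0.9], [0.1, -0.7], [0.2, 1.0], [0.0, -0.8], [0.2, 0.1], [-0.5, -0.6]]
u,v origin 110.91758944206425 -47.64229631343175 tip 16.360017695270532 -38.37378643589698 tcp in plate [18.07617735 -3.98393417]
```

arm_command:
  commands: "0 0 0.02 0.08 0 0;0.2 0.02 0 0 0 0;0.25 0.02 0 0 0 0;0.25 0.02 0 0 0 0;0.25 0.02 0 0 0 0"

```text
time_s: 16.13
tcp_pos: [554.8, 145.0, 63.4]
ee_rot: [-3.141, 0.004, 3.098]
ft_force: [3.1, 0.2, 9.7]
grip_width: 51.4
gripper_force: 5.1
```

```bash
python3 -c "
from h import *
look()"
```

```text
[[309, 3], [236, 10], [248, 138], [167, 146], [188, 271], [212, 249], [229, 253], [230, 292], [223, 321], [341, 314], [334, 287], [339, 249], [352, 249], [373, 265], [387, 288], [394, 289], [398, 129], [316, 133]]
fit err 1.7
t 16.13 pos [554.8 145.   63.4] rot [-3.141  0.004  3.098] F [3.1 0.2 9.7]
rows total shift [0. 0. 0.] turn [-0.01  0.04 -0.  ]
plate [538.1 148.8] yaw 0.03 resid [[0.2, 0.5], [0.3, -0.7], [0.3, 0.9], [0.0, -0.8], [-0.5, 0.6], [-0.4, -0.5]]
u,v origin 94.18538749491064 -43.04693482872001 tip -0.5822321742794049 -36.254445429704596 tcp in plate [16.55934131 -4.31369059]
```

arm_command:
  commands: "0.15 0.01 0.01 0.02 0 0;0.25 0.01 0 0 0 0;0.25 0.01 0 0 0 0;0.25 0.01 0 0 0 0;0.25 0.01 0 0 0 0"

```text
time_s: 16.6
tcp_pos: [532.2, 147.3, 63.3]
ee_rot: [-3.14, 0.005, 3.097]
ft_force: [3.4, 0.8, 11.0]
grip_width: 50.7
gripper_force: 5.5
```

```bash
python3 -c "
from h import *
look()"
```

```text
[[274, 20], [204, 36], [232, 159], [156, 176], [186, 273], [212, 249], [228, 251], [230, 292], [222, 317], [227, 326], [219, 329], [216, 339], [342, 319], [335, 293], [339, 249], [352, 249], [375, 268], [387, 288], [398, 292], [380, 132], [298, 145]]
fit err 1.8
t 16.6 pos [532.2 147.3  63.3] rot [-3.14   0.005  3.097] F [ 3.4  0.8 11. ]
rows total shift [0. 0. 0.] turn [-0.02  0.05 -0.  ]
plate [521.7 149.1] yaw 0.151 resid [[0.3, 0.7], [0.6, -0.4], [-0.1, 0.9], [0.1, -0.9], [-0.4, 0.4], [-0.6, -0.6]]
u,v origin 77.87996587882459 -41.07429442690759 tip -17.012813511563976 -45.8071656027421 tcp in plate [10.10532152 -3.38881079]
```

arm_command:
  commands: "0.1 0.01 0.01 -0.07 0 0;0.25 0.03 0 0 0 0;0.25 0.03 0 0 0 0;0.25 0.03 0 0 0 0;0.25 0.03 0 0 0 0"

```text
time_s: 17.07
tcp_pos: [510.8, 150.2, 63.4]
ee_rot: [3.138, 0.006, 3.098]
ft_force: [3.9, -0.9, 12.8]
grip_width: 51.5
gripper_force: 6.4
```

```bash
python3 -c "
from h import *
look()"
```

```text
[[302, 37], [230, 44], [244, 167], [165, 176], [184, 276], [213, 249], [229, 254], [230, 291], [217, 342], [346, 333], [335, 292], [339, 249], [352, 249], [372, 264], [390, 289], [391, 157], [310, 161]]
fit err 1.4
t 17.07 pos [510.8 150.2  63.4] rot [3.138 0.006 3.098] F [ 3.9 -0.9 12.8]
rows total shift [0. 0. 0.] turn [0.03 0.06 0.  ]
plate [506.3 151.8] yaw 0.041 resid [[0.4, 0.5], [0.5, -0.5], [0.1, 0.7], [0.1, -0.7], [-0.5, 0.6], [-0.6, -0.7]]
u,v origin 62.758879635792894 -36.83267357236786 tip -32.07931282210931 -31.10930906205567 tcp in plate [ 4.49428614 -1.8281865 ]
```

arm_command:
  commands: "0.15 0 0 0.03 0 0;0.2 0 0 0 0 0;0 0 0 0 0 0"

```text
time_s: 17.37
tcp_pos: [503.1, 150.9, 63.3]
ee_rot: [3.14, 0.005, 3.098]
ft_force: [1.0, 0.5, 13.9]
grip_width: 51.1
gripper_force: 7.1
```

arm_command:
  commands: "0 0 -0.5 0 0 0;0 0 -1 0 0 0;0 0 -1 0 0 0;0 0 -1 0 0 0;0 0 -1 0 0 0"

```text
time_s: 17.78
tcp_pos: [499.5, 150.0, 151.5]
ee_rot: [-3.141, -0.003, 3.098]
ft_force: [0.4, -0.1, -0.3]
grip_width: 51.5
gripper_force: 0.0
```

arm_command:
  commands: "0 0 -1 0 0 0;0 0 0 0 0 0;0 0 0 0 0 0"
  hand: 1

```text
time_s: 18.03
tcp_pos: [501.1, 150.3, 171.7]
ee_rot: [3.141, 0.0, 3.098]
ft_force: [-0.4, 0.5, -0.4]
grip_width: 83.9
gripper_force: 0.0
```

```bash
python3 -c "
from h import *
look()
s=ctrl.state();im=ctrl.capture('wrist');cv2.imwrite('pics/w7.png',im)
print(w2px('wrist',[[440.1,182.1,80],[458.9,-6,80],[421.3,370.2,80]],s))"
```

```text
[[295, 75], [256, 78], [260, 148], [216, 152], [231, 258], [348, 250], [346, 142], [300, 144]]
fit err 1.8
t 18.03 pos [501.1 150.3 171.7] rot [3.141 0.    3.098] F [-0.4  0.5 -0.4]
rows total shift [0. 0. 0.] turn [0. 0. 0.]
plate [499.4 152.4] yaw 0.031 resid [[0.5, 0.6], [0.3, -0.2], [-0.2, 1.1], [-0.0, -0.7], [0.1, -0.6], [-0.7, -0.1]]
u,v origin 56.04025536931073 -35.5405866226243 tip -38.73466059339576 -28.85067225382087 tcp in plate [ 1.58293165 -2.11780751]
[[321.23567769 126.13072667]
 [ 82.43472118 162.63928193]
 [566.00831581  93.16929762]]
```

View pics/w7.png

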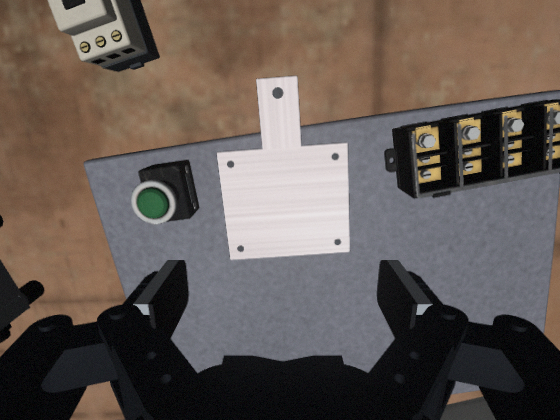

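The plate lies flat with the tab about 38 mm out, tip at (278,76) and front edge at row 132 by the tab. Both parts are untouched. Next I go to the tab.

```bash
python3 - <<'E'
from h import *
go([418.4,149.9,130],3.173)
print(px2w("top",[[254,285],[272,285],[272,315],[254,315]],0).round(0)[:,:2].tolist())
E
```

```text
t 18.13 pos [500.1 149.9 170.1] rot [-3.141e+00 -3.000e-03  3.097e+00] F [ 0.1 -0.2  0. ]
rows total shift [ 4.08 -0.18  2.01] turn [-0.01 -0.03 -0.76]
[[375.0, 37.0], [376.0, -13.0], [295.0, -15.0], [294.0, 35.0]]
```

arm_command:
  commands: "0.8 0 0 0 0 -0.76;0.85 0 0 0 0 0;0.85 -0.05 0.2 0 0 0;0.85 -0.05 0.8 0 0 0;0.75 -0.08 0.9 0 0 0"
  hand: 0.2

```text
time_s: 18.55
tcp_pos: [418.1, 145.0, 132.1]
ee_rot: [-3.141, -0.001, -3.11]
ft_force: [-0.1, 0.7, -0.4]
grip_width: 50.9
gripper_force: 0.0
```

arm_command:
  commands: "0 0 0.3 0 0 0;0 0 0 0 0 0"

```text
time_s: 18.72
tcp_pos: [416.9, 144.4, 124.8]
ee_rot: [-3.14, -0.005, -3.11]
ft_force: [1.0, -0.8, 0.9]
grip_width: 51.3
gripper_force: 0.0
```

```bash
python3 - <<'E'
from h import *
go([418.4,149.9,51],3.173)
E
```

```text
t 18.72 pos [416.9 144.4 124.8] rot [-3.14  -0.005 -3.11 ] F [ 1.  -0.8  0.9]
rows total shift [-0.1   0.28  3.69] turn [-0.02 -0.05  0.01]
```

arm_command:
  commands: "-0.05 0.28 0 -0.02 -0.05 0;0 0 0 0 0 0;0 0 0 0 0 0"

```text
time_s: 18.97
tcp_pos: [421.9, 151.4, 127.9]
ee_rot: [3.139, 0.006, -3.11]
ft_force: [-0.0, 0.2, -0.1]
grip_width: 50.8
gripper_force: 0.0
```

```bash
python3 - <<'E'
from h import *
go([418.4,149.9,51],3.173)
s=ctrl.state();im=ctrl.capture('wrist');g=cv2.cvtColor(im,6)
for r in (170,200,230,250): 
    x=np.where(g[r]>150)[0];print(r,x.min() if len(x) else 0,x.max() if len(x) else 0)
for c in (270,282,295):
    x=np.where(g[100:400,c]>150)[0]+100;print(c,x.min(),x.max())
print(w2px('wrist',[[404.4,149.5,83],[404.9,134.5,83],[404,164.5,83],[418,150,83]],s))
E
```

```text
t 18.97 pos [421.9 151.4 127.9] rot [ 3.139  0.006 -3.11 ] F [-0.   0.2 -0.1]
rows total shift [ 0.2  -0.08  3.85] turn [0.02 0.06 0.  ]
170 0 0
200 143 303
230 258 302
250 259 302
270 198 358
282 198 360
295 198 358
[[279.99392416 197.81607223]
 [256.99347105 197.8558434 ]
 [302.98241027 197.9285529 ]
 [280.12589908 217.60154103]]
```

Prediction matches the tab to a pixel. Going down.

arm_command:
  commands: "0.15 -0.06 0.8 0.01 0.06 0;0 0 0.9 0 0 0;0 0 0.9 0 0 0;0 0 0.8 0 0 0;0 0 0.3 0 0 0"

```text
time_s: 19.43
tcp_pos: [416.9, 149.3, 51.7]
ee_rot: [3.141, -0.003, -3.11]
ft_force: [0.1, -0.7, 0.3]
grip_width: 51.1
gripper_force: 0.0
```

arm_command:
  commands: "0 0 0 0 0 0;0 0 0 0 0 0"

```text
time_s: 19.6
tcp_pos: [418.0, 149.7, 53.7]
ee_rot: [3.141, -0.001, -3.11]
ft_force: [-0.3, -0.2, -0.5]
grip_width: 51.2
gripper_force: 0.0
```

```bash
python3 - <<'E'
from h import *
go([418.4,149.9,51],3.173)
E
```

```text
t 19.6 pos [418.  149.7  53.7] rot [ 3.141e+00 -1.000e-03 -3.110e+00] F [-0.3 -0.2 -0.5]
rows total shift [-0.02  0.01  0.13] turn [ 0.01 -0.01  0.  ]
```

arm_command:
  commands: "0 0 0.13 0 0 0;0 0 0 0 0 0"

```text
time_s: 19.77
tcp_pos: [418.4, 149.8, 51.3]
ee_rot: [3.14, 0.0, -3.11]
ft_force: [0.0, -0.3, -0.3]
grip_width: 51.3
gripper_force: 0.0
```

arm_command:
  commands: "0 0 0 0 0 0;0 0 0 0 0 0;0 0 0 0 0 0;0 0 0 0 0 0;0 0 0 0 0 0"
  hand: -1

```text
time_s: 20.18
tcp_pos: [418.0, 149.8, 51.1]
ee_rot: [3.14, -0.0, -3.11]
ft_force: [-0.6, -0.5, 5.6]
grip_width: 28.0
gripper_force: 58.8
```

arm_command:
  commands: "0 0 -0.1 0 0 0;0 0 -0.15 0 0 0;0 0 0 0 0 0;0 0 0 0 0 0"

```text
time_s: 20.52
tcp_pos: [417.2, 149.5, 55.5]
ee_rot: [3.141, -0.002, -3.11]
ft_force: [0.0, 0.8, -1.4]
grip_width: 27.9
gripper_force: 59.1
```

```bash
python3 - <<'E'
from h import *
s=ctrl.state();print(s["grip_width"],s["gripper_force"],np.round(s["moment"],2))
a=ctrl.capture("scene")[110:220,170:330];b=ctrl.capture("wrist")
cv2.imwrite("pics/g1.png",np.hstack([cv2.resize(a,(400,275),interpolation=cv2.INTER_CUBIC),cv2.resize(b,(367,275))]))
go(s["tcp_pos"],s["ee_rot"][2],s)
E
```

```text
27.88870082234332 59.123058915138245 [-0.    0.09 -0.07]
t 20.52 pos [417.2 149.5  55.5] rot [ 3.141e+00 -2.000e-03 -3.110e+00] F [ 0.   0.8 -1.4]
rows total shift [0. 0. 0.] turn [ 0.01 -0.02 -0.  ]
```

View pics/g1.png

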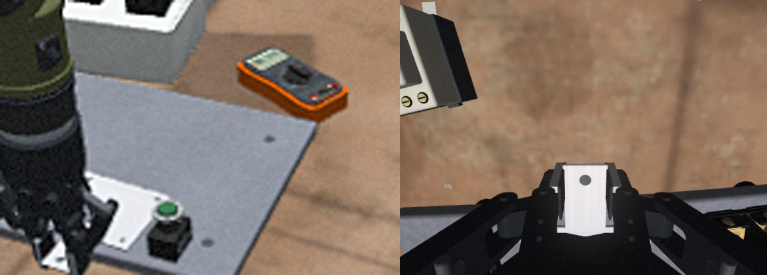

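The gripper holds the tab between the pads; weight (1.4 N) and moment (0.09 N m) match a fully held plate. Lift clear, then carry.

arm_command:
  commands: "0 0 -0.4 0 0 0;0 0 -0.7 0 0 0;0 0 -0.8 0 0 0;0 0 -0.8 0 0 0;0 0 -0.8 0 0 0"

```text
time_s: 21.03
tcp_pos: [417.4, 149.4, 126.7]
ee_rot: [3.141, -0.002, -3.11]
ft_force: [-0.0, 0.4, -2.3]
grip_width: 27.8
gripper_force: 59.2
```

arm_command:
  commands: "0 0 -0.4 0 0 0;0 0 0 0 0 0;0 0 0 0 0 0"

```text
time_s: 21.28
tcp_pos: [417.9, 149.6, 133.8]
ee_rot: [3.14, -0.001, -3.11]
ft_force: [0.6, 0.8, -2.4]
grip_width: 27.5
gripper_force: 59.2
```

```bash
python3 - <<'E'
from h import *
go([504,-230.7,132],3.447)
s=ctrl.state();print(np.round(s["moment"],2),s["grip_width"])
a=ctrl.capture("scene");g=cv2.cvtColor(a,6);cv2.imwrite("pics/s8.png",a)
n,l,st,_=cv2.connectedComponentsWithStats((g[100:230,180:330]>195).astype(np.uint8));k=1+st[1:,4].argmax()
c=cv2.findContours((l==k).astype(np.uint8),0,1)[0][0]+[180,100];print(cv2.approxPolyDP(c,3,True)[:,0].tolist())
th=s["ee_rot"][2]-np.pi;c,n=np.cos(th),np.sin(th)
for dz in(0,):
  P=[[s["tcp_pos"][0]+c*(81.4+x)-n*y,s["tcp_pos"][1]+n*(81.4+x)+c*y,s["tcp_pos"][2]+32] for x,y in((45,50),(45,-50),(-45,-50),(-45,50))]
  print(w2px("scene",P).round(1).tolist())
  for q in P:q[2]-=10
  print(w2px("scene",P).round(1).tolist())
E
```

```text
t 21.28 pos [417.9 149.6 133.8] rot [ 3.14e+00 -1.00e-03 -3.11e+00] F [ 0.6  0.8 -2.4]
rows total shift [ -3.7  -19.14   0.06] turn [ 0.01 -0.   -2.74]
[-0.02  0.11  0.05] 27.478713660689895
[[195, 115], [236, 122], [250, 101], [242, 101], [235, 117], [219, 114], [220, 100], [210, 112], [195, 110]]
[[200.7, 151.9], [235.8, 161.6], [216.9, 183.1], [180.1, 172.1]]
[[201.2, 155.2], [236.0, 164.9], [217.3, 186.5], [180.8, 175.4]]
```

```bash
python3 - <<'E'
from h import *
g=cv2.cvtColor(cv2.imread("pics/s8.png"),6)
n,l,st,_=cv2.connectedComponentsWithStats((g>185).astype(np.uint8))
for i in range(1,n):
    x,y,w,h,a=st[i]
    if a>80 and 150<x+w/2<280 and 130<y+h/2<210:
        c=cv2.findContours((l==i).astype(np.uint8),0,1)[0][0];print(a,cv2.approxPolyDP(c,2,True)[:,0].tolist())
E
```

```text
449 [[202, 155], [207, 161], [210, 159], [214, 162], [206, 180], [217, 183], [235, 164]]
```

arm_command:
  commands: "-0.1 -0.3 0 0 0 0;-0.15 -0.6 0 0 0 -0.1;-0.15 -0.8 0 0 0 -0.15;-0.15 -0.8 0 0 0 -0.15;-0.15 -0.8 0 0 0 -0.15"

```text
time_s: 21.75
tcp_pos: [434.3, 83.1, 132.5]
ee_rot: [3.141, -0.003, -3.054]
ft_force: [-0.5, 0.9, -2.1]
grip_width: 27.3
gripper_force: 59.3
```

arm_command:
  commands: "-0.15 -0.8 0 0 0 -0.15;-0.15 -0.8 0 0 0 -0.15;-0.15 -0.8 0 0 0 -0.15;-0.15 -0.8 0 0 0 -0.15;-0.15 -0.8 0 0 0 -0.15"

```text
time_s: 22.17
tcp_pos: [458.4, 5.2, 132.4]
ee_rot: [3.141, -0.003, -2.98]
ft_force: [-0.2, 0.2, -2.0]
grip_width: 27.4
gripper_force: 59.3
```

arm_command:
  commands: "-0.15 -0.8 0 0 0 -0.15;-0.15 -0.8 0 0 0 -0.15;-0.15 -0.8 0 0 0 -0.15;-0.15 -0.8 0 0 0 -0.15;-0.15 -0.8 0 0 0 -0.15"

```text
time_s: 22.58
tcp_pos: [488.4, -70.3, 132.2]
ee_rot: [3.14, -0.003, -2.905]
ft_force: [-0.1, -0.2, -1.0]
grip_width: 27.9
gripper_force: 59.3
```

```bash
python3 - <<'E'
from h import *
go([504,-230.7,132],3.447)
E
```

```text
t 22.58 pos [488.4 -70.3 132.2] rot [ 3.140e+00 -3.000e-03 -2.905e+00] F [-0.1 -0.2 -1. ]
rows total shift [ 1.12 -7.98 -0.  ] turn [ 0.02 -0.03 -0.68]
```

arm_command:
  commands: "0.12 -0.8 0 0 0 -0.1;0.12 -0.8 0 0 0 -0.1;0.12 -0.8 0 0 0 -0.1;0.12 -0.8 0 0 0 -0.1;0.12 -0.8 0 0 0 -0.1"

```text
time_s: 23.0
tcp_pos: [496.8, -150.6, 132.0]
ee_rot: [3.139, -0.003, -2.855]
ft_force: [0.1, -0.2, -1.8]
grip_width: 27.3
gripper_force: 59.3
```

arm_command:
  commands: "0.12 -0.8 0 0 0 -0.1;0.12 -0.8 0 0 0 -0.1;0.12 -0.8 0 0 0 0;0.1 -0.6 0 0 0 0;0.05 -0.3 0 0 0 0"

```text
time_s: 23.42
tcp_pos: [507.0, -217.2, 132.2]
ee_rot: [3.14, -0.002, -2.836]
ft_force: [0.5, -0.4, -1.4]
grip_width: 27.7
gripper_force: 59.3
```

arm_command:
  commands: "0 0 0 0 0 0;0 0 0 0 0 0"

```text
time_s: 23.58
tcp_pos: [507.0, -215.4, 132.6]
ee_rot: [3.139, -0.002, -2.835]
ft_force: [-0.7, 0.3, -0.9]
grip_width: 27.8
gripper_force: 59.3
```

```bash
python3 - <<'E'
from h import *
go([504,-230.7,132],3.447)
s=ctrl.state();T=np.array(s["tcp_pos"])
th=s["ee_rot"][2]-np.pi;c,n=np.cos(th),np.sin(th)
for nm,thr in(("scene",185),("top",170)):
    a=ctrl.capture(nm);cv2.imwrite(f"pics/{nm}9.png",a);g=cv2.cvtColor(a,6)
    C=w2px(nm,[[T[0]+c*81.4,T[1]+n*81.4,T[2]+30]])[0]
    k,l,st,_=cv2.connectedComponentsWithStats((g>thr).astype(np.uint8))
    for i in range(1,k):
        x,y,w,h,A=st[i]
        if A>80 and abs(x+w/2-C[0])<30 and abs(y+h/2-C[1])<30:
            q=cv2.findContours((l==i).astype(np.uint8),0,1)[0][0];print(nm,A,cv2.approxPolyDP(q,2,True)[:,0].tolist())
    for dz in(32,22):
        print(dz,w2px(nm,[[T[0]+c*(81.4+x)-n*y,T[1]+n*(81.4+x)+c*y,T[2]+dz] for x,y in((45,50),(45,-50),(-45,-50),(-45,50))]).round(1).tolist())
E
```

```text
t 23.58 pos [ 507.  -215.4  132.6] rot [ 3.139e+00 -2.000e-03 -2.835e+00] F [-0.7  0.3 -0.9]
rows total shift [ 0.37 -0.69  0.03] turn [ 0.02 -0.02  0.01]
scene 443 [[366, 196], [356, 196], [351, 219], [348, 219], [347, 224], [346, 217], [342, 216], [342, 227], [345, 228], [346, 223], [347, 228], [351, 228], [351, 217], [355, 216], [353, 228], [356, 229], [358, 216], [358, 229], [362, 229], [361, 218]]
32 [[335.8, 172.8], [378.4, 176.8], [380.3, 202.4], [334.4, 197.9]]
22 [[335.3, 176.1], [377.6, 180.2], [379.5, 205.7], [333.9, 201.2]]
top 1161 [[358, 184], [355, 187], [352, 182], [322, 191], [332, 223], [344, 219], [347, 223], [349, 217], [364, 203]]
32 [[320.4, 190.2], [358.9, 179.1], [370.4, 213.4], [331.4, 224.9]]
22 [[319.9, 191.1], [358.0, 180.1], [369.4, 214.1], [330.8, 225.4]]
```

```bash
python3 - <<'E'
from h import *
g=cv2.imread("pics/scene9.png",0)
for c in(340,345,355,365,372): print(c,166,g[166:186,c].tolist(),"| 192",g[192:214,c].tolist())
for r in (180,185,190,195,200): print(r,g[r,328:342].tolist(),g[r,370:386].tolist())
E
```

```text
340 166 [144, 191, 33, 31, 37, 37, 48, 54, 51, 82, 96, 90, 65, 35, 41, 37, 33, 30, 45, 77] | 192 [35, 27, 26, 26, 24, 23, 19, 24, 31, 37, 11, 65, 129, 133, 105, 123, 120, 115, 105, 100, 93, 87]
345 166 [142, 144, 141, 48, 30, 26, 20, 19, 31, 19, 19, 20, 11, 29, 18, 23, 87, 146, 211, 253] | 192 [239, 250, 224, 65, 46, 48, 51, 37, 13, 22, 22, 23, 63, 81, 39, 22, 25, 26, 29, 42, 20, 30]
355 166 [24, 17, 24, 18, 22, 22, 12, 18, 23, 24, 22, 28, 20, 30, 25, 24, 43, 34, 29, 20] | 192 [25, 18, 4, 3, 17, 106, 199, 243, 245, 240, 233, 233, 232, 233, 230, 231, 233, 230, 232, 235, 235, 228]
365 166 [18, 17, 15, 28, 17, 19, 22, 19, 21, 25, 23, 22, 22, 23, 25, 27, 24, 20, 22, 24] | 192 [9, 17, 32, 162, 251, 237, 234, 233, 237, 238, 174, 47, 7, 17, 18, 13, 5, 4, 0, 9, 5, 7]
372 166 [27, 22, 15, 28, 15, 26, 21, 27, 17, 35, 17, 16, 1, 17, 28, 20, 47, 48, 55, 46] | 192 [10, 20, 25, 18, 18, 6, 23, 26, 8, 7, 18, 20, 23, 29, 14, 7, 31, 54, 45, 60, 60, 59]
180 [149, 156, 108, 51, 42, 46, 45, 46, 37, 40, 40, 41, 41, 37] [17, 14, 28, 23, 19, 25, 20, 22, 5, 19, 27, 18, 24, 22, 26, 32]
185 [156, 169, 109, 30, 10, 24, 24, 18, 9, 41, 94, 140, 77, 106] [30, 26, 46, 49, 31, 19, 22, 32, 15, 26, 19, 7, 17, 40, 35, 43]
190 [160, 159, 161, 167, 147, 63, 19, 8, 28, 21, 31, 41, 32, 1] [17, 24, 26, 21, 18, 1, 66, 137, 228, 130, 146, 144, 93, 10, 33, 42]
195 [150, 151, 153, 155, 159, 156, 119, 43, 13, 24, 22, 25, 26, 38] [27, 28, 18, 0, 255, 243, 245, 241, 108, 0, 13, 16, 27, 28, 34, 28]
200 [139, 136, 130, 124, 122, 125, 92, 102, 88, 43, 21, 21, 31, 12] [13, 12, 8, 20, 56, 52, 47, 51, 51, 47, 27, 21, 9, 21, 22, 12]
```

```bash
python3 - <<'E'
from h import *
from scipy.ndimage import map_coordinates
from scipy.optimize import minimize
G={n:cv2.GaussianBlur(cv2.imread(f"pics/{n}0.png",0).astype(float),(0,0),.8) for n in("top","scene")}
C={n:cam(n) for n in G}
t=np.linspace(-.9,.9,40)
def rect(a,b,z): return [(np.c_[s*a+0*t,b*t,z+0*t]) for s in(1,-1)]+[(np.c_[a*t,s*b+0*t,z+0*t]) for s in(1,-1)]
L=rect(56,61,81)
LN=[rect(54.5,61,81)[0],rect(54.5,61,81)[1],rect(56,59.5,81)[2],rect(56,59.5,81)[3]]
LP=[rect(57.5,61,81)[0],rect(57.5,61,81)[1],rect(56,62.5,81)[2],rect(56,62.5,81)[3]]
def proj(n,P):
    K,D,E=C[n];q=(P-E[:3,3])@E[:3,:3];return cv2.projectPoints(q*[1,-1,-1],np.zeros(3),np.zeros(3),K,D)[0][:,0]
def sc(p,ns):
    c,s=np.cos(p[2]),np.sin(p[2]);M=np.array([[c,s,0],[-s,c,0],[0,0,1]]);v=0
    for n in ns:
        for a,b in zip(LN,LP):
            f=[map_coordinates(G[n],proj(n,X@M+[p[0],p[1],0])[:,::-1].T,order=1) for X in(a,b)]
            v-=abs(np.mean(f[0]-f[1]))
    return v
for ns in(["top"],["scene"],["top","scene"]):
    best=min((sc((x,y,w),ns),x,y,w) for x in np.arange(573,592,1.5) for y in np.arange(-215,-197,1.5) for w in np.arange(.24,.38,.02))
    r=minimize(sc,best[1:],(ns,),method="Nelder-Mead",options=dict(initial_simplex=np.array(best[1:])+[[0,0,0],[1,0,0],[0,1,0],[0,0,.015]]))
    print(ns,r.x.round(3),r.fun)
E
```

```text
['top'] [ 5.82508e+02 -1.98506e+02  3.00000e-01] -37.43151646573857
['scene'] [ 5.76244e+02 -2.05727e+02  3.00000e-01] -83.83029478178327
['top', 'scene'] [ 5.76932e+02 -2.06127e+02  2.91000e-01] -102.26820115748349
```

```bash
python3 - <<'E'
from h import *
from scipy.ndimage import map_coordinates
s=ctrl.state();im=ctrl.capture("wrist");cv2.imwrite("pics/w9.png",im);g=cv2.GaussianBlur(im[:,:,1].astype(float),(0,0),1)
print(np.round(s["tcp_pos"],1),np.round(s["ee_rot"],3))
o=np.array([581.6,-206.2]);th=.303;c,n=np.cos(th),np.sin(th)
W=lambda x,y,z:[o[0]+c*x-n*y,o[1]+n*x+c*y,z]
xs=np.arange(-76,-40,2)
for y in(-58,-50,-42,42,50,58):
    p=w2px("wrist",[W(x,y,81) for x in xs],s);print(y,p[0].round(),p[-1].round(),map_coordinates(g,p[:,::-1].T,order=1).round().astype(int).tolist())
ys=np.arange(-76,-46,2)
for x in(-54,-50,-46):
    for sg in(1,-1):
        p=w2px("wrist",[W(x,sg*y,81) for y in ys],s);print(x,sg,p[0].round(),map_coordinates(g,p[:,::-1].T,order=1).round().astype(int).tolist())
E
```

```text
[ 507.1 -214.8  132.9] [ 3.140e+00 -1.000e-03 -2.834e+00]
-58 [178. 217.] [182. 262.] [101, 107, 113, 121, 128, 130, 133, 130, 86, 52, 58, 115, 135, 126, 117, 115, 113, 115]
-50 [189. 217.] [193. 262.] [98, 97, 99, 84, 50, 44, 43, 43, 41, 45, 58, 115, 134, 128, 135, 135, 134, 119]
-42 [201. 217.] [204. 262.] [89, 54, 40, 43, 43, 43, 42, 42, 42, 45, 57, 117, 138, 130, 135, 134, 134, 115]
42 [323. 217.] [321. 262.] [28, 29, 41, 47, 47, 48, 48, 48, 48, 50, 59, 94, 74, 70, 71, 71, 69, 67]
50 [334. 217.] [332. 262.] [115, 116, 87, 55, 48, 47, 47, 49, 47, 49, 58, 104, 132, 127, 130, 109, 44, 43]
58 [346. 217.] [343. 262.] [115, 119, 121, 119, 121, 125, 129, 133, 129, 114, 85, 97, 121, 122, 123, 123, 115, 68]
-54 1 [155. 246.] [138, 138, 140, 142, 143, 142, 141, 121, 116, 115, 116, 114, 116, 115, 116]
-54 -1 [369. 247.] [128, 130, 131, 132, 133, 130, 129, 127, 119, 97, 102, 103, 103, 104, 103]
-50 1 [156. 251.] [138, 138, 139, 141, 141, 141, 140, 130, 137, 126, 108, 126, 128, 128, 129]
-50 -1 [369. 252.] [133, 134, 135, 136, 134, 130, 130, 129, 120, 122, 134, 124, 124, 127, 123]
-46 1 [157. 256.] [135, 134, 135, 137, 137, 137, 138, 131, 137, 115, 77, 132, 135, 135, 135]
-46 -1 [368. 257.] [136, 134, 132, 132, 132, 131, 132, 131, 129, 123, 131, 95, 96, 109, 90]
```

arm_command:
  commands: "0.1 -0.4 0 0 -0.25 -0.05;0.05 -0.4 0.3 0 -0.25 0;0 0 0.8 0 0 0;0 0 0.8 0 0 0;0 0 0.5 0 0 0"

```text
time_s: 24.15
tcp_pos: [510.9, -230.2, 84.1]
ee_rot: [3.14, 0.048, -2.83]
ft_force: [0.1, 0.3, -2.1]
grip_width: 27.8
gripper_force: 59.3
```

arm_command:
  commands: "0 0 0 0 0 0;0 0 0 0 0 0"

```text
time_s: 24.32
tcp_pos: [511.1, -230.3, 84.9]
ee_rot: [3.139, 0.048, -2.829]
ft_force: [-0.0, 0.6, -1.2]
grip_width: 28.1
gripper_force: 59.3
```

```bash
python3 - <<'E'
from h import *
go([506.7,-231.1,62],3.445)
s=ctrl.state();print(np.round(s["moment"],2))
E
```

```text
t 24.32 pos [ 511.1 -230.3   84.9] rot [ 3.139  0.048 -2.829] F [-0.   0.6 -1.2]
rows total shift [0.28 0.03 1.13] turn [0.02 0.48 0.09]
[-0.04  0.13 -0.05]
```

arm_command:
  commands: "0.28 0.03 0.3 0 0 0.09;0 0 0.5 0 0 0;0 0 0.3 0 0 0;0 0 0 0 0 0;0 0 0 0 0 0"

```text
time_s: 24.73
tcp_pos: [506.6, -231.6, 62.4]
ee_rot: [3.139, 0.048, -2.839]
ft_force: [-0.1, 1.3, -1.9]
grip_width: 27.8
gripper_force: 59.3
```

```bash
python3 - <<'E'
from h import *
from scipy.ndimage import map_coordinates
go([506.7,-231.1,47.5],3.445)
s=ctrl.state();im=ctrl.capture("wrist");cv2.imwrite("pics/w10.png",im);g=cv2.GaussianBlur(im[:,:,1].astype(float),(0,0),.8)
o=np.array([583,-207.3]);th=.303;c,n=np.cos(th),np.sin(th)
W=lambda x,y,z:[o[0]+c*x-n*y,o[1]+n*x+c*y,z]
xs=np.arange(-66,-46,1.5)
for y in(-58,-52,-45,45,52,58):
    p=w2px("wrist",[W(x,y,81) for x in xs],s);print(y,p[0].round(),map_coordinates(g,p[:,::-1].T,order=1).round().astype(int).tolist())
print(px2w("wrist",[[282,200]],81,s))
G=im[:,:,1]
for r in range(180,300,15): print(r,''.join('#' if v>170 else '.' if v<60 else '-' for v in G[r,120:440:4]))
g2=cv2.imread("pics/top0.png");t=ctrl.capture("top");cv2.imwrite("pics/t10.png",t)
b=(t.min(2)>150)[165:245,300:395]
for r in range(0,80,3): print(''.join('#' if v else '.' for v in b[r]))
P=[W(x,y,93) for x,y in((45,50),(45,-50),(-45,-50),(-45,50))];print(w2px("top",P).round(1)-[300,165])
E
```

```text
t 24.73 pos [ 506.6 -231.6   62.4] rot [ 3.139  0.048 -2.839] F [-0.1  1.3 -1.9]
rows total shift [0.03 0.02 0.74] turn [ 0.02  0.48 -0.01]
-58 [167. 293.] [59, 16, 16, 14, 15, 13, 14, 18, 21, 23, 20, 21, 15, 29]
-52 [179. 293.] [40, 36, 32, 32, 23, 16, 15, 14, 15, 16, 13, 14, 31, 38]
-45 [193. 293.] [39, 39, 37, 21, 17, 14, 14, 14, 16, 17, 15, 15, 16, 16]
45 [373. 293.] [40, 41, 40, 28, 17, 19, 18, 17, 19, 19, 20, 18, 18, 19]
52 [387. 293.] [39, 36, 26, 25, 22, 19, 19, 21, 19, 17, 16, 16, 29, 44]
58 [399. 293.] [66, 19, 19, 22, 19, 19, 16, 20, 26, 27, 27, 27, 24, 30]
[[ 473.48919369 -241.99773033   81.        ]]
180 --------------------------------------------------------------------------------
195 --------------------------------------------------------------------------------
210 --------------------------------------------------------------------------------
225 --------------------------------------------------------------------------------
240 --------------------------------------------------------------------------------
255 --------------------........-----#################
[... 2145 characters left out ...]
..........##..########.#######.........................................
.................................................###...........................................
...............................................................................................
...............................................................................................
...............................................................................................
...............................................................................................
...............................................................................................
[[23.7 31.9]
 [59.5 21.6]
 [70.1 53.7]
 [33.9 64.2]]
```

arm_command:
  commands: "0.03 0.02 0.25 0 0 0;0 0 0.2 0 0 0;0 0 0 0 0 0"

```text
time_s: 25.08
tcp_pos: [506.2, -231.1, 53.0]
ee_rot: [3.139, 0.048, -2.839]
ft_force: [-0.2, -0.2, -2.0]
grip_width: 27.7
gripper_force: 59.3
```

arm_command:
  commands: "0 0 0.1 0 0 0;0 0 0 0 0 0"

```text
time_s: 25.25
tcp_pos: [506.7, -231.3, 51.6]
ee_rot: [3.14, 0.049, -2.839]
ft_force: [-0.1, 0.7, -1.5]
grip_width: 27.4
gripper_force: 59.3
```

arm_command:
  commands: "0 0 0.08 0 0 0;0 0 0 0 0 0"

```text
time_s: 25.42
tcp_pos: [506.9, -231.4, 50.2]
ee_rot: [3.14, 0.049, -2.839]
ft_force: [0.6, 0.7, -1.3]
grip_width: 27.7
gripper_force: 59.3
```

arm_command:
  commands: "0 0 0.07 0 0 0;0 0 0 0 0 0"

```text
time_s: 25.58
tcp_pos: [507.0, -231.3, 48.8]
ee_rot: [3.14, 0.049, -2.839]
ft_force: [-0.3, -0.6, -1.3]
grip_width: 27.9
gripper_force: 59.3
```

arm_command:
  commands: "0 0 0.06 0 0 0;0 0 0 0 0 0"

```text
time_s: 25.75
tcp_pos: [507.0, -231.3, 47.6]
ee_rot: [3.14, 0.049, -2.839]
ft_force: [-0.1, 0.4, -2.1]
grip_width: 27.5
gripper_force: 59.3
```

```bash
python3 - <<'E'
from h import *
s=ctrl.state();print(np.round(s["moment"],2));go([506.7,-231.1,47],3.445)
E
```

```text
[-0.04  0.18  0.  ]
t 25.75 pos [ 507.  -231.3   47.6] rot [ 3.14   0.049 -2.839] F [-0.1  0.4 -2.1]
rows total shift [0.01 0.02 0.03] turn [ 0.02  0.49 -0.01]
```

Still free; keep lowering in small steps.

arm_command:
  commands: "0 0 0.04 0 0 0;0 0 0 0 0 0"

```text
time_s: 25.92
tcp_pos: [507.2, -231.4, 46.9]
ee_rot: [3.14, 0.049, -2.839]
ft_force: [0.1, 0.4, -1.5]
grip_width: 28.0
gripper_force: 59.4
```

arm_command:
  commands: "0 0 0.04 0 0 0;0 0 0 0 0 0"

```text
time_s: 26.08
tcp_pos: [507.2, -231.4, 46.3]
ee_rot: [3.14, 0.049, -2.839]
ft_force: [-1.4, 0.3, 1.7]
grip_width: 27.9
gripper_force: 59.6
```

arm_command:
  commands: "0 0 0.04 0 0 0;0 0 0 0 0 0"

```text
time_s: 26.25
tcp_pos: [507.3, -231.4, 45.8]
ee_rot: [3.14, 0.049, -2.839]
ft_force: [-2.0, -0.2, 5.9]
grip_width: 27.6
gripper_force: 59.9
```

arm_command:
  commands: "0 0 0 0 0 0;0 0 0 0 0 0;0 0 0 0 0 0;0 0 0 0 0 0"
  hand: 0.2

```text
time_s: 26.58
tcp_pos: [507.3, -231.3, 45.2]
ee_rot: [3.14, 0.049, -2.839]
ft_force: [-0.5, -0.6, -0.3]
grip_width: 51.2
gripper_force: 0.0
```

arm_command:
  commands: "0 0 -0.3 0 0.25 0;0 0 -0.6 0 0.25 0;0 0 -0.8 0 0 0;0 0 -1 0 0 0;0 0 -1 0 0 0"

```text
time_s: 27.0
tcp_pos: [506.4, -231.3, 119.6]
ee_rot: [3.139, -0.002, -2.839]
ft_force: [-0.1, 0.9, 0.0]
grip_width: 51.1
gripper_force: 0.0
```

arm_command:
  commands: "0 0 -1 0 0 0;0 0 -1 0 0 0;0 0 0 0 0 0;0 0 0 0 0 0"

```text
time_s: 27.33
tcp_pos: [507.8, -232.1, 160.4]
ee_rot: [-3.141, 0.001, -2.839]
ft_force: [0.0, 0.5, -0.3]
grip_width: 51.1
gripper_force: 0.0
```

```bash
cat > chk.py <<'E'
from h import *
import h
s=ctrl.state();im=ctrl.capture("wrist");cv2.imwrite("pics/w11.png",im)
w=cv2.GaussianBlur(im[:,:,1],(3,3),0)
n,l,st,_=cv2.connectedComponentsWithStats((w>150).astype(np.uint8))
for i in range(1,n):
    if st[i,4]>1500:
        q=cv2.findContours((l==i).astype(np.uint8),0,1)[0][0];P=cv2.approxPolyDP(q,4,True)[:,0];print(P.tolist(),px2w("wrist",P,79,s)[:,:2].round(1).tolist())
go(s["tcp_pos"],s["ee_rot"][2],s)
E
python3 chk.py
```

```text
[[264, 189], [265, 248], [227, 250], [228, 341], [339, 341], [336, 262], [329, 261], [338, 249], [302, 248], [302, 189]] [[497.5, -249.8], [544.1, -235.2], [555.0, -264.1], [640.5, -241.3], [610.9, -146.7], [538.7, -176.3], [539.6, -182.1], [527.4, -178.7], [535.2, -206.8], [488.9, -222.1]]
t 27.33 pos [ 507.8 -232.1  160.4] rot [-3.141e+00  1.000e-03 -2.839e+00] F [ 0.   0.5 -0.3]
rows total shift [0. 0. 0.] turn [-0.    0.01 -0.  ]
```

arm_command:
  commands: "0.5 0 -0.3 0 0 0;1 0 -0.5 0 0 0;1 0 -0.5 0 0 0;0 0 0 0 0 0;0 0 0 0 0 0"

```text
time_s: 27.8
tcp_pos: [457.9, -246.8, 185.3]
ee_rot: [3.14, -0.001, -2.84]
ft_force: [-0.1, 0.2, 0.5]
grip_width: 51.1
gripper_force: 0.0
```

arm_command:
  commands: "0 0 0 0 0 0;0 0 0 0 0 0"

```text
time_s: 27.97
tcp_pos: [459.0, -246.3, 184.6]
ee_rot: [3.139, -0.002, -2.839]
ft_force: [-0.3, -0.5, -0.1]
grip_width: 51.3
gripper_force: 0.0
```

```bash
cat >> chk.py <<'E'
from scipy.ndimage import map_coordinates
g=cv2.GaussianBlur(im[:,:,1].astype(float),(0,0),.8)
o=np.array([583,-207.3]);th=.303;c,n=np.cos(th),np.sin(th)
W=lambda x,y,z:[o[0]+c*x-n*y,o[1]+n*x+c*y,z]
def prof(f,lab):
    v=np.arange(40,70,1.);p=w2px("wrist",[f(a) for a in v],s);print(lab,p[0].round(),map_coordinates(g,p[:,::-1].T,order=1).round().astype(int).tolist())
for y in(-35,35): prof(lambda a:W(-a,y,80),f"front y{y}");prof(lambda a:W(a,y,80),f"rear y{y}")
for x in(-30,0,30): prof(lambda a:W(x,a,80),f"+y x{x}");prof(lambda a:W(x,-a,80),f"-y x{x}")
E
python3 chk.py
```

```text
[[266, 239], [266, 289], [229, 291], [232, 354], [279, 360], [332, 354], [335, 290], [299, 290], [298, 240]] [[496.9, -249.1], [544.5, -235.0], [556.8, -267.1], [625.0, -246.4], [618.0, -199.6], [595.5, -151.3], [526.6, -173.6], [536.4, -205.5], [489.4, -221.9]]
t 27.97 pos [ 459.  -246.3  184.6] rot [ 3.139e+00 -2.000e-03 -2.839e+00] F [-0.3 -0.5 -0.1]
rows total shift [0. 0. 0.] turn [ 0.03 -0.02 -0.  ]
front y-35 [244. 294.] [231, 232, 232, 226, 199, 152, 119, 120, 129, 130, 128, 130, 134, 134, 123, 94, 67, 55, 54, 51, 49, 48, 48, 48, 48, 49, 49, 48, 48, 48]
rear y-35 [247. 364.] [28, 28, 27, 27, 26, 27, 27, 26, 25, 24, 24, 24, 24, 24, 24, 24, 22, 22, 22, 23, 22, 21, 20, 20, 20, 21, 21, 21, 21, 20]
front y35 [320. 294.] [231, 230, 230, 228, 210, 168, 128, 118, 124, 126, 125, 128, 130, 128, 113, 86, 64, 56, 56, 53, 52, 51, 50, 51, 51, 51, 52, 51, 50, 50]
rear y35 [317. 364.] [31, 32, 31, 30, 29, 29, 29, 29, 29, 28, 27, 26, 26, 26, 26, 25, 25, 25, 24, 23, 23, 23, 22, 22, 21, 20, 19, 19, 20, 20]
+y x-30 [325. 304.] [230, 229, 230, 230, 230, 230, 230, 229, 223, 199, 159, 132, 123, 105, 73, 46, 35, 33, 32, 31, 32, 32, 31, 30, 30, 31, 34, 41, 48, 50]
-y x-30 [239. 304.] [228, 229, 231, 232, 232, 232, 232, 232, 230, 214, 177, 142, 123, 95, 56, 33, 26, 26, 26, 26, 26, 26, 26, 24, 23, 26, 32, 42, 48, 48]
+y x0 [324. 331.] [228, 228, 227, 227, 227, 227, 227, 227, 221, 197, 159, 132, 123, 115, 99, 98, 111, 121, 123, 118, 110, 106, 101, 79, 49, 34, 33, 37, 35, 30]
-y x0 [241. 331.] [231, 231, 231, 231, 231, 231, 231, 231, 227, 205, 160, 132, 126, 123, 110, 91, 88, 105, 120, 124, 121, 113, 99, 69, 37, 26, 29, 33, 30, 26]
+y x30 [322. 356.] [71, 71, 71, 71, 72, 72, 72, 73, 72, 66, 57, 50, 47, 44, 40, 38, 42, 47, 55, 74, 95, 108, 106, 77, 43, 28, 25, 25, 25, 25]
-y x30 [242. 356.] [60, 59, 60, 60, 60, 59, 58, 58, 58, 56, 50, 43, 40, 37, 35, 34, 34, 40, 60, 91, 112, 110, 86, 53, 30, 23, 21, 22, 22, 22]
```

The plate edges are at ±50 mm sideways and −45 mm at the front, symmetric in the rim with the gap visible all round. It is seated, so I hand it in.

```bash
python3 -c "
from workcell import ctrl
print(ctrl.close_job())"
```

```text
the job is handed in; nothing more can be done
None
```

The plate lies in the box's recess with its tab out through the front notch, centred to about 1 mm in the wrist camera; I handed the job in at 28 s, and no verdict came back.

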